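Tuck a tag bundle under the arm of the tag board

ROBOT

A 6-joint arm with a two-finger parallel gripper is mounted at the origin on a cart in front of the work surface, level with it; the furniture and walls round the work are solid. World frame = base frame: x ahead of the robot, y to its left, z up, the work surface at z = 0. Lengths are in m, angles in rad, forces in N, time in s.
With the tool pointing down it reaches from about 0.35 to 0.875 m from the base axis. Payload 4.2 kg.
Tool frame: the origin (TCP) lies between the finger pads; the fingertips stand 11 mm ahead of it and the grasp point (between the pads) lies 8 mm behind it; z points along the fingers, y is the direction in which the jaws open and shut (so a half turn about z gives the same grasp; the last joint's range is limited). The gripper opens to 87 mm and grips with 3 to 60 N. Pads are 19 mm wide; open, the fingers measure 117 mm over their backs; the gripper's body (75 mm by 190 mm) begins 51 mm behind the grasp point.
Start: joints at [-1.069, 0.385, 0.008, 0, -1.194, -0.259], TCP at [0.15, -0.607, 0.234] pointing down, gripper open.
Joint ranges: [-3.14, 3.14], [-1.21, 2.06], [-1.07, 1.41], [-3.16, 2.05], [-2.99, -0.16], [-3.1, 3.1]. Speed limits (rad/s): [2.79, 2.79, 3.14, 3.14, 3.14, 3.14].

INTERFACE

Orientations are given as a unit quaternion [w, x, y, z].
In Python, from station import r gives the robot as it stands.
- The arm moves only by the shell command python3 -m crank 'ROWS' [FORCE]. ROWS is JSON, a list of rows, each an object of numbers: "rx", "ry", "rz": the turn, a rotation vector about the world's x, y, z in rad; "tx", "ty", "tz": the shift along the world's x, y, z in cm; "claw": the finger opening in cm, from 0 to 8.7. In form: [{"rx": .., "ry": .., "rz": .., "tx": .., "ty": .., "tz": .., "claw": ..}, ...]. A call has 1 to 20 rows; each row shifts and turns the commanded pose from where the row before left it; what a row does not reach is not made up. A row lasts 1/10 s, in which the tool goes at most 50 mm and 8.59 degrees, less where a joint would pass 70% of its speed; a pose out of reach is approached as far as the arm can. A call is refused whole if a number of a shift passes 5 or a number of a turn 0.15, either way. A call with a gripper value outside its range is refused whole. The fingers move at their own pace and stop on an object; FORCE is the grip in N (left out, the last holds). Time passes only in rows, so rows that do not move let the fingers close. It gives the time, the measured TCP pose, the force and the opening at its end, in the units of the state.
- r.get_obs(): the state, without advancing time (a new reading comes with each control period).
- r.camera(name): name is "scene" or "top" or "wrist"; returns a dict with "img" (400x640x3 uint8, red, green, blue), "mtx" (3x3 intrinsics, pixels), "R" (3x3) and "t" (3): a world point X has camera coordinates R X + t. Camera axes: x right, y down, z forward; pixel columns grow to the right and rows downward; lengths in m; the calibration is good to about 2 mm. A picture is of the moment at which its call begins. There is no depth.
- r.hand_in(): hands the job in, once; it reports no verdict.
Trained networks look in a picture, given as the dict that the camera call returned (one of the last four; its "shot" number tells which), for a name from the list of things; names that differ only in an ending like _2 or _b are one class to them, and where a whole thing is asked for, a point or a joint stands for the part that bears it (a point fixed in the world has none). Each returns a list of dicts, best first, with "score" (0 to 1); they miss things now and then, are a little off and sometimes report something else, mostly with a low value. They report only what shows in the picture. A call takes as long as a camera call.
- r.boxes_of(thing, picture): "box" ([left, top, right, bottom] in pixels, round what is visible of it).
- r.cut_out(thing, picture): "pixels" (400x640 bool, what is visible of it) and "box" ([left, top, right, bottom] in pixels, round what is visible of it).
The state is a dict: "time": time; "joints": joint angles; "joint_velocities": joint speeds; "tau": joint torques, N m; "ee_pos": TCP position; "eef_rot": TCP orientation; "ft_force": force on the tool from outside, world axes, zero at the start; "torque": the same for the moment, N m; "opening": finger opening in m.
Only numpy, scipy, OpenCV 4.12 (cv2) and the standard library are available. Lean on these libraries where they do the work, as an engineer would, in place of code of your own. Each camera call takes 0.05 s, during which the arm holds its last target.

TASK

Pick up the loose bundle of wash tags from the counter and tuck it under the hinged steel arm of the sloping tag board, flat on top of the bundle that is already held there. Push it up the slope until its end meets the steel stops, lying straight above the other bundle, and let go, so that the arm holds both down; leave the lower bundle and the other things where they are.

Things in the scene. Friction and masses are not known exactly. Their poses are not given: they have to be found in the camera images.
- bundle_center (a point): Centre of the loose bundle of kraft paper wash tags: a stiff flat block 196 long (its x) x 50 wide (its y) x 14 thick (its z), lying flat on the counter, 0.09 kg give or take; a thin string and wire band round it project a little further. Both ends are alike for the job. Grip it across its 50 mm width.
- held_center (a point): Centre of the like bundle, 196 x 50 x 14, that already lies on the board under the arm, its long axis up the slope, its upper end at the stops. It is loose, held by the arm, with a low ledge at its lower end.
- tag_board: Wooden board, 126 wide, fixed on a stand, rising away from the robot at 30 degrees. Origin: middle of its upper face, 105 above the counter; x points up the slope, y across to the left, z square out of the face, which spans x = -124 to +138. The first bundle takes z = 0 to 14, the second z = 14 to 28; pushed home, a bundle has its centre at x = +2. A ledge 60 wide at x = -104 to -99, 10 high, keeps the first from sliding down.
- press_arm (a joint): Angle (rad) of the hinged, weighted, sprung steel arm: 0 lying on one bundle, about 0.2 on two, up to 1.2; let go, it falls back. It presses with about 3 N by a round bar across the board at x = +56 in the board's frame; from there a lip 40 wide turns up at about 25 degrees towards the low end, so that a bundle slid up the slope lifts the arm by itself with less than 15 N.
- lip_edge (a point): Middle of the free edge of the arm's turned-up lip. With the arm at 0 it lies at x = +11, z = 38 in the board's frame.
- tape_measure: Bystander: round tape measure, 56 x 51 x 21, loose on the counter, origin at its underside.
- date_stamp: Bystander: wooden hand stamp, 56 x 28 x 74 high, loose, upright, origin at its underside.
- card_terminal: Bystander: black card terminal, 194 x 85 x 56, loose, origin at its underside.
- stapler: Bystander: stapler, 140 x 38 x 46, loose, origin at its underside.
- stops (a point): Point midway between the two steel stop tabs at the top of the board, on the plane of their faces, at x = +100, z = 21 in the board's frame. Each tab is 14 wide, 34 high, 21 to the left or right of this point.

How it is judged:
On the way:
1. the loose bundle has gone under the arm and lifted it (value of joint press_arm above 0.1 rad and contact force between press_arm and tag_bundle above 0.5 N), for 0.2 s.
At the end, for the whole second after the job is handed in: The loose bundle lies flat (within 0.08 rad) on the lower bundle, its upper end within 9 mm of the stops, within 10 mm of the board's middle line and straight up the slope within 0.12 rad; the arm presses on it; the lower bundle is within 12 mm of where it was; all is at rest (x of bundle_center in the frame of tag_board between -0.007 and 0.006 m and y of bundle_center in the frame of tag_board between -0.01 and 0.01 m and z of bundle_center in the frame of tag_board between 0.017 and 0.025 m and angle between the x axis of bundle_center and the x axis of tag_board, either way round below 0.12 rad and angle between the z axis of bundle_center and the z axis of tag_board, either way round below 0.08 rad and contact force between press_arm and tag_bundle above 0.5 N and distance of held_center from where it was at the start of the episode below 0.012 m and linear speed of tag_bundle below 0.02 m/s); the robot touches nothing.
It fails at once if the lower bundle is shifted by more than 30 mm (distance of held_center from where it was at the start of the episode above 0.03 m).
It fails at once if a bystander is shifted by more than 30 mm (distance of any of tape_measure, date_stamp, card_terminal, stapler from where it was at the start of the episode above 0.03 m).
It also fails if it takes over 46 s, if anything falls off the work surface, if the arm or the gripper's body presses on something with over 40 N, if the wrist force passes 120 N, or if a joint passes its speed limit or range.

## Working session

There is one attempt and no reset: what is moved stays moved. The work goes in short steps, Python scripts to look and compute and a shell command to move; the robot and the scene stay as the last step left them, time stands still between calls to the robot, and variables do not carry over. Pictures are saved under pics/ and viewed, and the job is handed in when it is done.

```bash
mkdir -p pics; ls
cat > h.py <<'E'
import numpy as np,cv2
from station import r
def save(c,n): cv2.imwrite('pics/'+n+'.png',c['img'][:,:,::-1])
def proj(c,X):
    p=c['mtx']@(c['R']@np.asarray(X,float).T+np.asarray(c['t']).reshape(3,1)); return (p[:2]/p[2]).T
def ray(c,uv):
    d=np.linalg.inv(c['mtx'])@np.array([uv[0],uv[1],1.0]); R=np.asarray(c['R']); return -R.T@np.asarray(c['t']).ravel(), R.T@d
def onz(c,uv,z):
    o,d=ray(c,uv); return o+d*(z-o[2])/d[2]
E
python3 - <<'E'
from h import *
o=r.get_obs(); print({k:np.round(v,3) for k,v in o.items()})
for n in ['top','scene']:
    c=r.camera(n); save(c,n+'0')
    print(n,np.round(ray(c,(320,200)),3))
    for t in ['bundle_center','tag_board','held_center','press_arm','tape_measure','date_stamp','card_terminal','stapler']:
        print(t,[(round(b['score'],2),np.round(b['box']).tolist()) for b in r.boxes_of(t,c)][:3])
E
```

```text
pics
{'time': np.float64(0.0), 'joints': array([-1.069e+00,  3.860e-01,  7.000e-03, -1.000e-03, -1.194e+00,
       -2.590e-01]), 'joint_velocities': array([ 0.   , -0.001, -0.001,  0.   ,  0.002,  0.   ]), 'tau': array([ 0.0000e+00, -3.9066e+01,  1.8741e+01,  4.2200e+00,  1.1000e-02,
       -0.0000e+00]), 'ee_pos': array([ 0.15 , -0.606,  0.232]), 'eef_rot': array([-0.   , -0.121,  0.993,  0.001]), 'ft_force': array([ 0.126, -0.544, -0.315]), 'torque': array([-0.03 ,  0.004,  0.005]), 'opening': np.float64(0.087)}
top [[ 0.418 -0.15   1.374]
 [ 0.118 -0.028 -0.993]]
bundle_center [(0.62, [316.0, 158.0, 346.0, 229.0])]
tag_board [(0.7, [165.0, 120.0, 227.0, 214.0])]
held_center [(0.66, [178.0, 138.0, 215.0, 208.0])]
press_arm [(0.8, [185.0, 126.0, 202.0, 174.0])]
tape_measure [(0.53, [257.0, 155.0, 274.0, 172.0]), (0.46, [164.0, 118.0, 230.0, 216.0])]
date_stamp [(0.46, [266.0, 259.0, 286.0, 280.0])]
card_terminal [(0.66, [388.0, 160.0, 449.0, 234.0])]
stapler [(0.88, [380.0, 239.0, 414.0, 282.0])]
scene [[-0.349 -0.018  1.418]
 [ 0.575 -0.095 -0.813]]
bundle_center [(0.39, [328.0, 230.0, 343.0, 239.0])]
tag_board [(0.55, [192.0, 157.0, 248.0, 245.0])]
held_center [(0.62, [202.0, 170.0, 235.0, 230.0])]
press_arm [(0.64, [203.0, 158.0, 226.0, 196.0])]
tape_measure []
date_stamp [(0.55, [399.0, 172.0, 418.0, 181.0])]
card_terminal [(0.73, [396.0, 172.0, 424.0, 186.0])]
stapler []
```

View pics/top0.png

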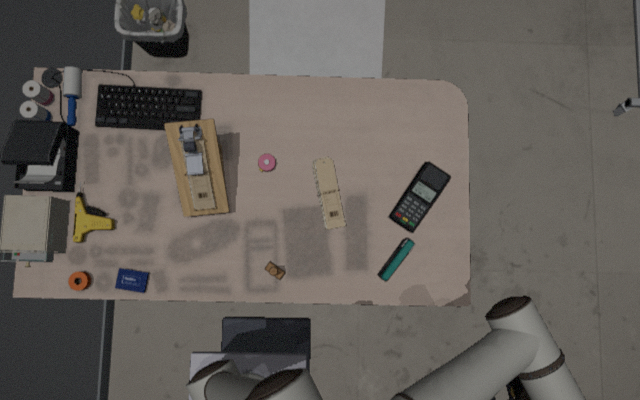

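View pics/scene0.png

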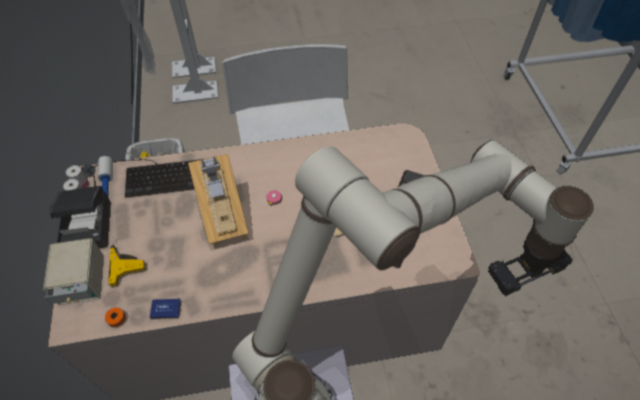

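Run:
```python
from h import *
c=r.camera('top')
im=c['img'][:,:,::-1]
a=cv2.resize(im[140:240,290:370],None,fx=6,fy=6,interpolation=cv2.INTER_CUBIC)
b=cv2.resize(im[105:230,150:245],None,fx=4,fy=4.8,interpolation=cv2.INTER_CUBIC)
b=cv2.resize(im[110:230,150:245],None,fx=5,fy=5,interpolation=cv2.INTER_CUBIC)
cv2.imwrite('pics/a.png',a);cv2.imwrite('pics/b.png',b)
def fit(th,z):
    m=r.cut_out(th,c)[0]; print(th,m['score'],m['box'])
    ys,xs=np.nonzero(m['pixels'])
    W=np.array([onz(c,(x,y),z)[:2] for x,y in zip(xs,ys)],np.float32)
    (q,s,an)=cv2.minAreaRect(W); print(' rect',np.round(q,4),np.round(s,4),an,'mean',W.mean(0),len(W))
    u,sv,vt=np.linalg.svd(W-W.mean(0),full_matrices=False); print(' dir',np.degrees(np.arctan2(vt[0,1],vt[0,0])))
fit('bundle_center',.014); fit('card_terminal',.05); fit('stapler',.04); fit('tape_measure',.02);fit('date_stamp',.07)
# board rectangle by colour
fit('tag_board',.105);fit('held_center',.11)
```

```text
bundle_center 0.76 [313.8, 154.8, 346.3, 228.9]
 rect [ 0.6037 -0.2109] [0.2057 0.0608] 12.459603309631348 mean [ 0.60308504 -0.21098502] 1472
 dir -167.00102
card_terminal 0.74 [386.2, 160.7, 450.7, 234.2]
 rect [ 0.5935 -0.4637] [0.0867 0.198 ] 56.111995697021484 mean [ 0.59370244 -0.46313605] 2056
 dir 144.74321
stapler 0.63 [378.1, 241.9, 413.9, 280.3]
 rect [ 0.4195 -0.3998] [0.0345 0.1377] 52.88169860839844 mean [ 0.41888955 -0.39945024] 596
 dir 142.55916
tape_measure 0.65 [258.0, 156.2, 277.3, 173.1]
 rect [ 0.6852 -0.0339] [0.0492 0.0483] 1.8104314804077148 mean [ 0.68444246 -0.03383679] 263
 dir 171.52943
date_stamp 0.52 [180.4, 125.8, 202.4, 171.8]
 rect [0.7024 0.1657] [0.1347 0.0441] 12.228763580322266 mean [0.6974843  0.16642545] 642
 dir -165.30322
tag_board 0.6 [164.5, 119.3, 228.1, 217.6]
 rect [0.6513 0.1402] [0.2635 0.1336] 13.013059616088867 mean [0.66207814 0.14434685] 3587
 dir -163.96396
held_center 0.67 [178.9, 137.2, 217.0, 209.6]
 rect [0.6319 0.1384] [0.1933 0.0609] 13.756739616394043 mean [0.61109424 0.12980436] 998
 dir -170.58452
```

View pics/a.png

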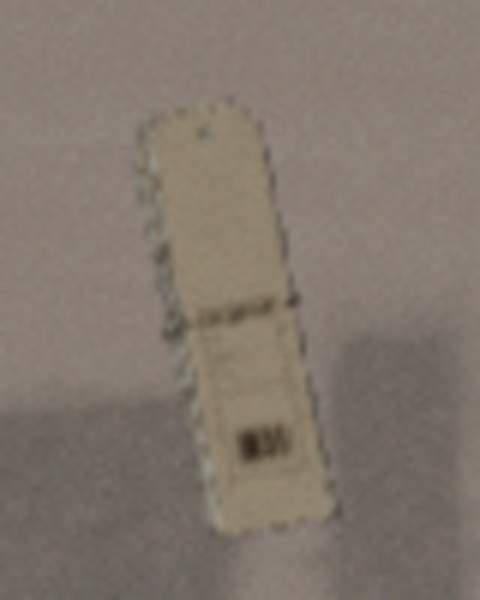

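View pics/b.png

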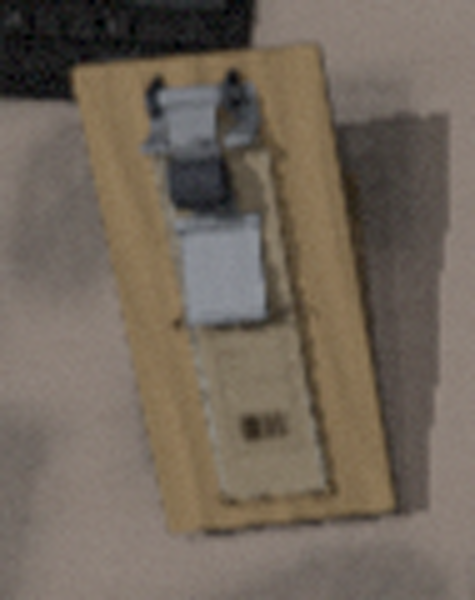

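```bash
cat >> h.py <<'E'
from scipy.optimize import least_squares
from scipy.spatial.transform import Rotation as Ro
def pose(p):  # board: X,Y,yaw -> R,t
    R=Ro.from_euler('z',p[2]).as_matrix()@Ro.from_euler('y',-np.pi/6).as_matrix(); return R,np.array([p[0],p[1],.105])
E
python3 - <<'E'
from h import *
c=r.camera('top')
B=np.array([[.138,.063,0],[.138,-.063,0],[-.124,-.063,0],[-.124,.063,0]])
px=np.array([[72,70],[322,44],[396,513],[168,532]])/5+[150,110]
# crop pixel-centre shift
px=px-0.4
def f(p):
    R,t=pose(p); return (proj(c,B@R.T+t)-px).ravel()
s=least_squares(f,[.65,.14,.2]); print(s.x,np.degrees(s.x[2]),np.round(s.fun,2))
R,t=pose(s.x)
for n,P in dict(heldc=[.002,0,.014],heldlow=[-.096,0,.014],lip=[.011,0,.038],stop=[.1,0,.021]).items(): print(n,proj(c,(R@P+t)[None]),R@P+t)
H=np.array([[-.096,.025,.014],[-.096,-.025,.014]]);print(proj(c,H@R.T+t), 'crop',(proj(c,H@R.T+t)-[150,110])*5)
L=np.array([[.011,.02,.038],[.011,-.02,.038]]);print('lipcrop',(proj(c,L@R.T+t)-[150,110])*5)
Bx=np.array([[.098,.025,.014],[.098,-.025,.014],[-.098,-.025,.014],[-.098,.025,.014]])
pb=np.array([[155,118],[264,112],[335,515],[215,530]])/6+[290,140]-.4
def g(p):
    R=Ro.from_euler('z',p[2]).as_matrix(); return (proj(c,Bx@R.T+[p[0],p[1],0])-pb).ravel()
s=least_squares(g,[.6,-.21,.2]); print('bundle',s.x,np.degrees(s.x[2]),np.round(s.fun,2))
E
```

```text
[0.63557357 0.13804609 0.1207342 ] 6.917559871867418 [ 0.03 -0.45 -0.09  0.29  0.18 -0.22 -0.11  0.39]
heldc [[197.39104148 173.04097387]] [0.63034397 0.13741161 0.11812436]
heldlow [[203.63765788 207.00563892]] [0.5460913  0.12718972 0.06912436]
lip [[195.32886259 172.95295757]] [0.62616882 0.13690506 0.14340897]
stop [[190.27852221 137.66593993]] [0.71112212 0.14721196 0.17318653]
[[194.35675476 207.8932714 ]
 [212.90636119 206.11917325]] crop [[221.78377378 489.46635699]
 [314.53180597 480.59586624]]
lipcrop [[187.56466028 318.4058836 ]
 [265.68072034 311.12772131]]
bundle [ 0.60167211 -0.21639574  0.1729477 ] 9.909173350012646 [ 0.63  0.93 -0.31 -0.57 -1.42 -0.24  1.09 -0.1 ]
```

```bash
python3 -m crank '[{"tx":1,"ty":2},{"tx":2,"ty":3},{"tx":3,"ty":3},{"tx":3,"ty":3},{"tx":3,"ty":3},{"tx":3,"ty":3},{"tx":3,"ty":3},{"tx":3,"ty":3},{"tx":3,"ty":3},{"tx":3,"ty":3},{"tx":3,"ty":3},{"tx":3,"ty":3},{"tx":2,"ty":2},{"tx":1,"ty":1},{},{}]'
python3 - <<'E'
from h import *
c=r.camera('wrist'); save(c,'w0'); o=r.get_obs(); print(o['ee_pos'],o['eef_rot'])
m=r.cut_out('bundle_center',c); print([(q['score'],q['box']) for q in m])
W=np.array([onz(c,(x,y),.014)[:2] for y,x in zip(*np.nonzero(m[0]['pixels']))],np.float32)
print(cv2.minAreaRect(W),W.mean(0))
E
```

```text
[ 0.1502969  -0.60661802  0.2335566 ] [ 1.59844190e-05 -1.21106108e-01  9.92639567e-01  1.49327891e-05]
[]$[0]: bad value
Traceback (most recent call last):
IndexError: list index out of range
```

View pics/w0.png

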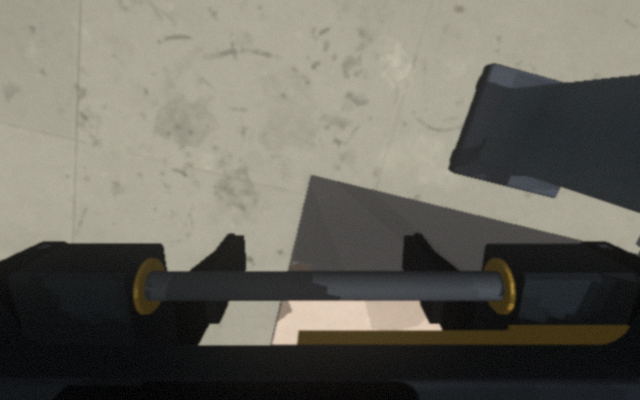

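```bash
python3 -m crank '[{"rx":0,"ry":0,"rz":0,"tx":1,"ty":2,"tz":0,"claw":8.7},{"rx":0,"ry":0,"rz":0,"tx":2,"ty":3,"tz":0,"claw":8.7},{"rx":0,"ry":0,"rz":0,"tx":3,"ty":3,"tz":0,"claw":8.7},{"rx":0,"ry":0,"rz":0,"tx":3,"ty":3,"tz":0,"claw":8.7},{"rx":0,"ry":0,"rz":0,"tx":3,"ty":3,"tz":0,"claw":8.7},{"rx":0,"ry":0,"rz":0,"tx":3,"ty":3,"tz":0,"claw":8.7},{"rx":0,"ry":0,"rz":0,"tx":3,"ty":3,"tz":0,"claw":8.7},{"rx":0,"ry":0,"rz":0,"tx":3,"ty":3,"tz":0,"claw":8.7},{"rx":0,"ry":0,"rz":0,"tx":3,"ty":3,"tz":0,"claw":8.7},{"rx":0,"ry":0,"rz":0,"tx":3,"ty":3,"tz":0,"claw":8.7},{"rx":0,"ry":0,"rz":0,"tx":3,"ty":3,"tz":0,"claw":8.7},{"rx":0,"ry":0,"rz":0,"tx":3,"ty":3,"tz":0,"claw":8.7},{"rx":0,"ry":0,"rz":0,"tx":3,"ty":2,"tz":0,"claw":8.7},{"rx":0,"ry":0,"rz":0,"tx":2,"ty":1,"tz":0,"claw":8.7},{"rx":0,"ry":0,"rz":0,"tx":0,"ty":0,"tz":0,"claw":8.7},{"rx":0,"ry":0,"rz":0,"tx":0,"ty":0,"tz":0,"claw":8.7}]'
cat > look.py <<'E'
from h import *
import sys
c=r.camera('wrist'); save(c,sys.argv[1]); o=r.get_obs(); print(o['ee_pos'],o['eef_rot'])
print(np.round(ray(c,(320,200)),3))
m=r.cut_out('bundle_center',c); print([(q['score'],q['box']) for q in m])
if m:
    W=np.array([onz(c,(x,y),.014)[:2] for y,x in zip(*np.nonzero(m[0]['pixels']))],np.float32)
    print(cv2.minAreaRect(W),W.mean(0))
E
python3 look.py w1
```

```text
time: 3.05
ee_pos: [0.5302, -0.2264, 0.2332]
eef_rot: [-0.0, -0.121, 0.993, 0.0]
ft_force: [-0.0, -0.2, -0.3]
opening: 0.0869
[ 0.52970561 -0.22676565  0.23337374] [-3.54205326e-04 -1.20972771e-01  9.92655753e-01  1.39728876e-04]
[[ 0.457 -0.243  0.385]
 [ 0.27   0.052 -0.962]]
[(0.74, [297.3, 153.3, 348.3, 306.5])]
((0.603111743927002, -0.2104380875825882), (0.2060544341802597, 0.06453125178813934), 11.723071098327637) [ 0.57834697 -0.21694936]
```

View pics/w1.png

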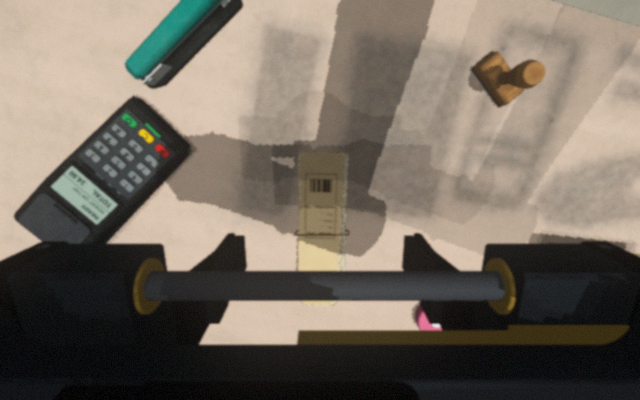

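Run:
```python
from h import *
c=r.camera('wrist')
im=c['img'][140:320,280:370,::-1]; cv2.imwrite('pics/w1c.png',cv2.resize(im,None,fx=3.3,fy=3.3,interpolation=cv2.INTER_CUBIC))
for p in [(299,153),(346,153),(298,225),(347,225),(298,262),(346,262),(299,304),(338,304)]: print(p,np.round(onz(c,p,.014),4))
```

```text
(299, 153) [ 0.5114 -0.2609  0.014 ]
(346, 153) [ 0.4983 -0.208   0.014 ]
(298, 225) [ 0.5984 -0.2427  0.014 ]
(347, 225) [ 0.5838 -0.1839  0.014 ]
(298, 262) [ 0.6475 -0.2318  0.014 ]
(346, 262) [ 0.6328 -0.1722  0.014 ]
(299, 304) [ 0.7074 -0.2171  0.014 ]
(338, 304) [ 0.6949 -0.1666  0.014 ]
```

View pics/w1c.png

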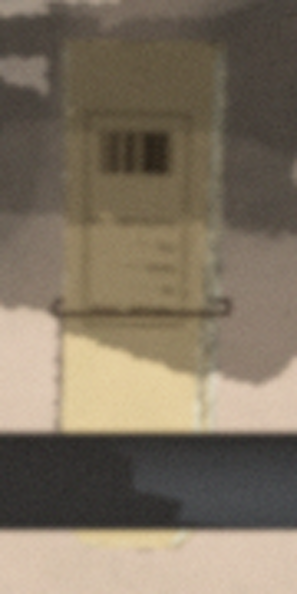

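Run:
```python
from h import *
c=r.camera('wrist')
for a in [(299.4,152),(298.2,267),(344.2,152),(340,267),(322,152),(320,306)]: print(a,np.round(onz(c,a,.014),4))
```

```text
(299.4, 152) [ 0.5102 -0.2609  0.014 ]
(298.2, 267) [ 0.6545 -0.2302  0.014 ]
(344.2, 152) [ 0.4978 -0.2105  0.014 ]
(340, 267) [ 0.6416 -0.178   0.014 ]
(322, 152) [ 0.5039 -0.2355  0.014 ]
(320, 306) [ 0.7038 -0.1894  0.014 ]
```

```bash
python3 -m crank '[{"rx":0,"ry":0,"rz":-0.026,"tx":0.85,"ty":0,"tz":-2,"claw":8.7},{"rx":0,"ry":0,"rz":0,"tx":0.85,"ty":0,"tz":-3,"claw":8.7},{"rx":0,"ry":0,"rz":0,"tx":0,"ty":0,"tz":-3,"claw":8.7},{"rx":0,"ry":0,"rz":0,"tx":0,"ty":0,"tz":-3,"claw":8.7},{"rx":0,"ry":0,"rz":0,"tx":0,"ty":0,"tz":-3,"claw":8.7},{"rx":0,"ry":0,"rz":0,"tx":0,"ty":0,"tz":-2,"claw":8.7},{"rx":0,"ry":0,"rz":0,"tx":0,"ty":0,"tz":-2,"claw":8.7},{"rx":0,"ry":0,"rz":0,"tx":0,"ty":0,"tz":-1,"claw":8.7},{"rx":0,"ry":0,"rz":0,"tx":0,"ty":0,"tz":-1,"claw":8.7},{"rx":0,"ry":0,"rz":0,"tx":0,"ty":0,"tz":0,"claw":8.7},{"rx":0,"ry":0,"rz":0,"tx":0,"ty":0,"tz":0,"claw":8.7}]'
python3 look.py w2
```

```text
time: 4.35
ee_pos: [0.5477, -0.2269, 0.0342]
eef_rot: [0.001, -0.108, 0.994, -0.0]
ft_force: [1.3, 0.4, 0.2]
opening: 0.0872
[ 0.54797652 -0.22686722  0.03453114] [ 8.90087574e-04 -1.08257602e-01  9.94122421e-01 -3.33613156e-04]
[[ 0.474 -0.242  0.186]
 [ 0.273  0.044 -0.961]]
[(0.82, [279.2, 164.4, 380.3, 344.1])]
((0.5596643090248108, -0.22323808073997498), (0.11523616313934326, 0.06134676933288574), 13.312997817993164) [ 0.54584587 -0.2245553 ]
```

View pics/w2.png

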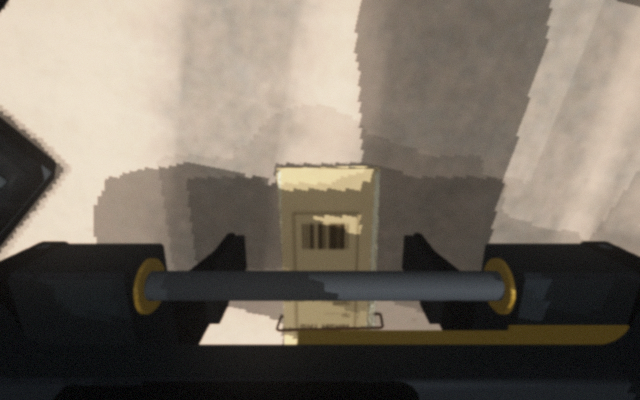

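```bash
python3 -m crank '[{"rx":0,"ry":0,"rz":0,"tx":0,"ty":0,"tz":-1,"claw":8.7},{"rx":0,"ry":0,"rz":0,"tx":0,"ty":0,"tz":-1,"claw":8.7},{"rx":0,"ry":0,"rz":0,"tx":0,"ty":0,"tz":0,"claw":8.7},{"rx":0,"ry":0,"rz":0,"tx":0,"ty":0,"tz":0,"claw":7},{"rx":0,"ry":0,"rz":0,"tx":0,"ty":0,"tz":0,"claw":5.5},{"rx":0,"ry":0,"rz":0,"tx":0,"ty":0,"tz":0,"claw":4},{"rx":0,"ry":0,"rz":0,"tx":0,"ty":0,"tz":0,"claw":4},{"rx":0,"ry":0,"rz":0,"tx":0,"ty":0,"tz":0,"claw":4},{"rx":0,"ry":0,"rz":0,"tx":0,"ty":0,"tz":0,"claw":4},{"rx":0,"ry":0,"rz":0,"tx":0,"ty":0,"tz":0,"claw":4}]' 40
python3 look.py w3
```

```text
time: 5.45
ee_pos: [0.5472, -0.2265, 0.0137]
eef_rot: [-0.0, -0.108, 0.994, 0.0]
ft_force: [-0.6, 1.4, 1.8]
opening: 0.0497
[ 0.54716725 -0.22655493  0.01368814] [-9.27918540e-05 -1.08178943e-01  9.94131431e-01  6.72891811e-05]
[[ 0.473 -0.242  0.165]
 [ 0.272  0.045 -0.961]]
[(0.87, [264.1, 174.4, 377.0, 330.0])]
((0.5466426014900208, -0.22698408365249634), (0.08834733814001083, 0.05663074925541878), 13.991312026977539) [ 0.53899676 -0.22869177]
```

View pics/w3.png

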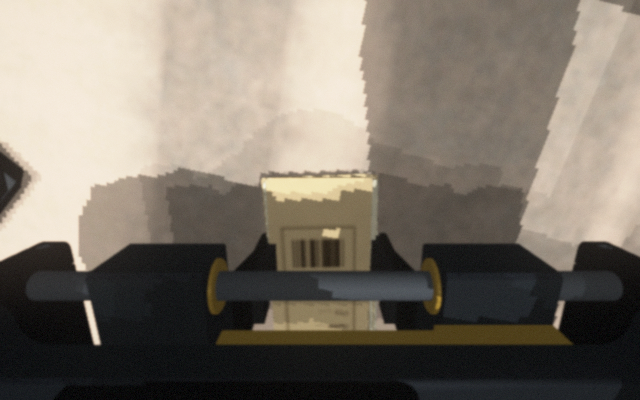

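Run:
```python
from h import *
c=r.camera('wrist');o=r.get_obs()
T=Ro.from_quat(np.roll(o['eef_rot'],-1))
for p in [(263,177),(376,177),(320,177)]:
    X=onz(c,p,.014); print(np.round(X,4),np.round(T.inv().apply(X-o['ee_pos']),4))
print(np.degrees(2*np.arctan2(.1082,.9941)))
```

```text
[ 0.5109 -0.2637  0.014 ] [ 0.0434 -0.0285 -0.0003]
[ 0.4992 -0.2105  0.014 ] [ 0.0434  0.026  -0.0003]
[ 0.505  -0.2369  0.014 ] [ 0.0434 -0.001  -0.0003]
12.423489062026693
```

```bash
cat >> h.py <<'E'
BP=np.array([0.6356,.1380,.1207])
def b2w(P): R,t=pose(BP); return R@np.asarray(P)+t
def w2b(X): R,t=pose(BP); return R.T@(np.asarray(X)-t)
def st():
    o=r.get_obs(); R,t=pose(BP); T=Ro.from_quat(np.roll(o['eef_rot'],-1)).as_matrix()
    W=R@np.diag([-1,1,-1.]); e=Ro.from_matrix(W@T.T).as_rotvec()
    print('t',round(o['time'],2),'bpos mm',np.round(w2b(o['ee_pos'])*1e3,1),'w',np.round(o['ee_pos'],4),'rot to go',np.round(e,4),'F board',np.round(R.T@o['ft_force'],1),'open',round(o['opening'],4))
    return o
def go(P):
    o=r.get_obs(); print('to go cm',np.round((b2w(P)-o['ee_pos'])*100,2))
E
python3 - <<'E'
from h import *
st(); print(b2w([-.165,0,.045]),b2w([-.165,0,.1])); go([-.165,0,.1])
c=r.camera('top'); print('stamp',onz(c,(275,270),.04))
R,t=pose(BP); print('unit cm up slope',R[:,0],'normal',R[:,2],'y',R[:,1])
E
```

```text
t 5.6 bpos mm [-159.8 -351.3  -13.2] w [ 0.5471 -0.2266  0.0137] rot to go [ 0.0878 -0.5167 -0.0939] F board [-0.4  0.7  2.3] open 0.0494
[0.47140912 0.11808536 0.06147114] [0.44410919 0.11477416 0.10910254]
to go cm [-10.3   34.13   9.55]
stamp [ 0.38079108 -0.0689017   0.04      ]
unit cm up slope [0.85972472 0.10427565 0.5       ] normal [-0.4963623  -0.06020357  0.8660254 ] y [-0.12040714  0.99272459  0.        ]
```

```bash
python3 -m crank '[{"rx":0,"ry":0,"rz":0,"tx":0,"ty":0,"tz":1,"claw":4},{"rx":0,"ry":0,"rz":0,"tx":0,"ty":0,"tz":2,"claw":4},{"rx":0,"ry":0,"rz":0,"tx":0,"ty":0,"tz":3,"claw":4},{"rx":0,"ry":0,"rz":0,"tx":0,"ty":0,"tz":3,"claw":4},{"rx":0,"ry":0,"rz":0,"tx":0,"ty":0,"tz":3,"claw":4},{"rx":0,"ry":0,"rz":0,"tx":0,"ty":0,"tz":3,"claw":4},{"rx":0,"ry":0,"rz":0,"tx":0,"ty":0,"tz":2,"claw":4},{"rx":0,"ry":0,"rz":0,"tx":0,"ty":0,"tz":1,"claw":4},{"rx":0,"ry":0,"rz":0,"tx":0,"ty":0,"tz":0,"claw":4},{"rx":0,"ry":0,"rz":0,"tx":0,"ty":0,"tz":0,"claw":4}]'
python3 - <<'E'
from h import *
st(); c=r.camera('wrist'); save(c,'w4')
E
```

```text
time: 6.65
ee_pos: [0.5465, -0.2264, 0.1924]
eef_rot: [-0.001, -0.108, 0.994, 0.001]
ft_force: [0.0, -0.5, -1.9]
opening: 0.0495
t 6.65 bpos mm [ -70.8 -351.   141.9] w [ 0.5465 -0.2264  0.1924] rot to go [ 0.087  -0.5182 -0.0938] F board [-1.  -0.5 -1.6] open 0.0495
```

View pics/w4.png

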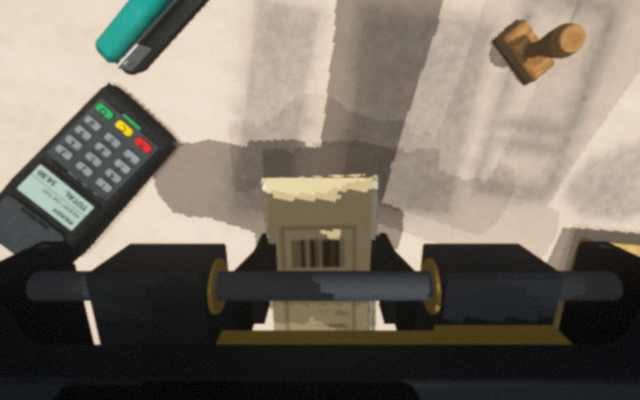

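```bash
python3 -m crank '[{"rx":0,"ry":0,"rz":0,"tx":-1,"ty":1,"tz":0,"claw":4},{"rx":0.0174,"ry":-0.1036,"rz":-0.0188,"tx":-1,"ty":2,"tz":0,"claw":4},{"rx":0.0174,"ry":-0.1036,"rz":-0.0188,"tx":-1,"ty":3,"tz":0,"claw":4},{"rx":0.0174,"ry":-0.1036,"rz":-0.0188,"tx":-1,"ty":3,"tz":0,"claw":4},{"rx":0.0174,"ry":-0.1036,"rz":-0.0188,"tx":-1,"ty":3,"tz":0,"claw":4},{"rx":0.0174,"ry":-0.1036,"rz":-0.0188,"tx":-1,"ty":3,"tz":0,"claw":4},{"rx":0,"ry":0,"rz":0,"tx":-1,"ty":4,"tz":0,"claw":4},{"rx":0,"ry":0,"rz":0,"tx":-1,"ty":4,"tz":0,"claw":4},{"rx":0,"ry":0,"rz":0,"tx":-1,"ty":4,"tz":0,"claw":4},{"rx":0,"ry":0,"rz":0,"tx":-1,"ty":3,"tz":0,"claw":4},{"rx":0,"ry":0,"rz":0,"tx":0,"ty":2,"tz":0,"claw":4},{"rx":0,"ry":0,"rz":0,"tx":0,"ty":1.5,"tz":0,"claw":4},{"rx":0,"ry":0,"rz":0,"tx":0,"ty":0.5,"tz":0,"claw":4},{"rx":0,"ry":0,"rz":0,"tx":0,"ty":0,"tz":0,"claw":4},{"rx":0,"ry":0,"rz":0,"tx":0,"ty":0,"tz":0,"claw":4}]'
python3 - <<'E'
from h import *
st(); c=r.camera('wrist'); save(c,'w5');c=r.camera('top'); save(c,'t5')
c=r.camera('scene'); save(c,'s5')
go([-.165,0,.045])
E
```

```text
time: 8.2
ee_pos: [0.4603, 0.0666, 0.1944]
eef_rot: [0.251, -0.056, 0.966, 0.008]
ft_force: [0.0, -0.3, 0.0]
opening: 0.0496
t 8.2 bpos mm [-113.5  -49.8  168.8] w [0.4603 0.0666 0.1944] rot to go [ 0.0141 -0.0139  0.0073] F board [-0.  -0.3  0. ] open 0.0496
to go cm [  1.09   5.14 -13.34]
```

View pics/t5.png

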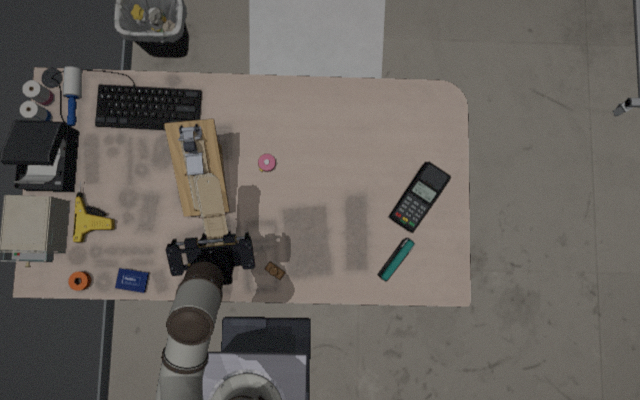

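View pics/w5.png

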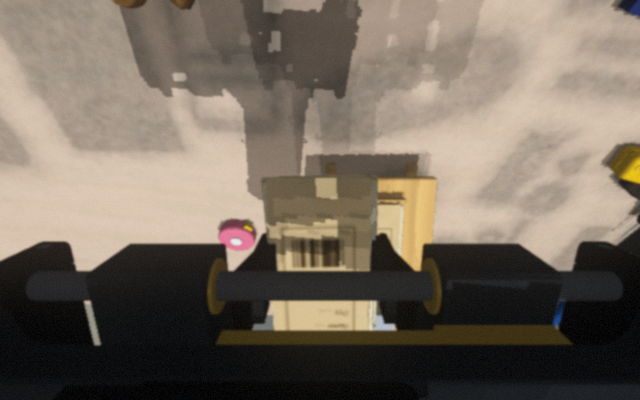

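View pics/s5.png

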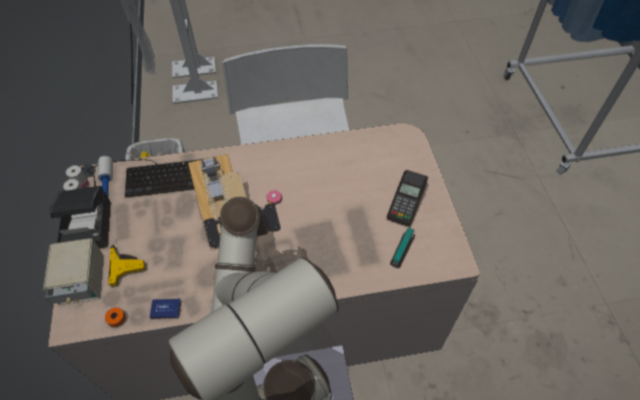

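Run:
```python
from h import *
c=r.camera('wrist')
for P in [[-.124,.063,0],[-.124,-.063,0],[-.08,.063,0],[-.096,.025,.014],[-.07,.025,.014],[-.099,.03,.01],[-.099,-.03,.01]]: print(P,np.round(proj(c,b2w(P)[None]),1))
im=c['img'][140:260,280:450,::-1]; cv2.imwrite('pics/w5c.png',cv2.resize(im,None,fx=4.5,fy=4.5,interpolation=cv2.INTER_CUBIC))
```

```text
[-0.124, 0.063, 0] [[436.7 176.7]]
[-0.124, -0.063, 0] [[312.7 176.3]]
[-0.08, 0.063, 0] [[432.8 217.9]]
[-0.096, 0.025, 0.014] [[400.3 206.9]]
[-0.07, 0.025, 0.014] [[398.7 231.4]]
[-0.099, 0.03, 0.01] [[404.6 202.9]]
[-0.099, -0.03, 0.01] [[345.  202.6]]
```

View pics/w5c.png

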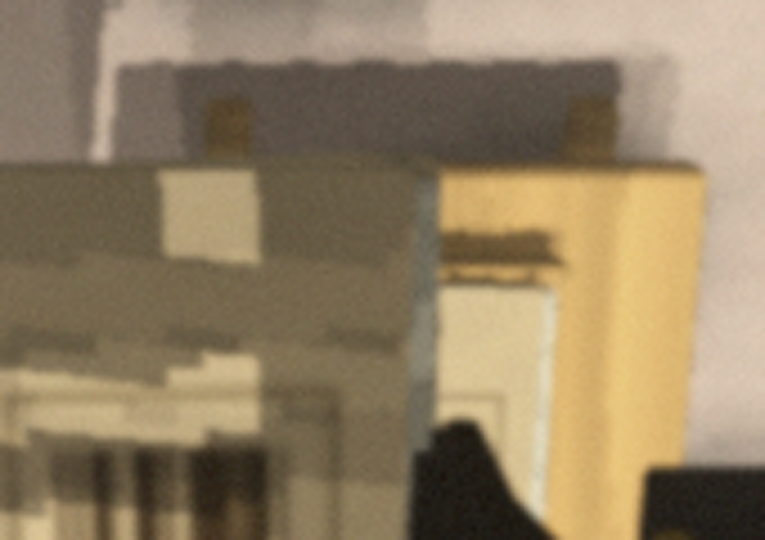

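```bash
python3 -m crank '[{"rx":0.007,"ry":-0.007,"rz":0.0036,"tx":0,"ty":1.5,"tz":0,"claw":4},{"rx":0.007,"ry":-0.007,"rz":0.0036,"tx":-1,"ty":2,"tz":-1,"claw":4},{"rx":0,"ry":0,"rz":0,"tx":-1,"ty":1.5,"tz":-2,"claw":4},{"rx":0,"ry":0,"rz":0,"tx":0,"ty":0.1,"tz":-2,"claw":4},{"rx":0,"ry":0,"rz":0,"tx":0,"ty":0,"tz":-2,"claw":4},{"rx":0,"ry":0,"rz":0,"tx":1,"ty":0,"tz":-2,"claw":4},{"rx":0,"ry":0,"rz":0,"tx":1,"ty":0,"tz":-2,"claw":4},{"rx":0,"ry":0,"rz":0,"tx":1.1,"ty":0,"tz":-2,"claw":4},{"rx":0,"ry":0,"rz":0,"tx":0,"ty":0,"tz":0,"claw":4},{"rx":0,"ry":0,"rz":0,"tx":0,"ty":0,"tz":0,"claw":4}]'
python3 - <<'E'
from h import *
st(); c=r.camera('top'); save(c,'t6')
cv2.imwrite('pics/t6c.png',cv2.resize(c['img'][110:260,150:260,::-1],None,fx=4,fy=4,interpolation=cv2.INTER_CUBIC))
go([-.150,0,.031])
E
```

```text
time: 9.4
ee_pos: [0.4578, 0.1143, 0.1432]
eef_rot: [0.212, -0.061, 0.975, 0.004]
ft_force: [-0.1, 0.9, -1.6]
opening: 0.0495
t 9.4 bpos mm [-136.2   -2.2  122.8] w [0.4578 0.1143 0.1432] rot to go [ 0.03   -0.0939  0.0006] F board [-0.8  0.9 -1.4] open 0.0495
to go cm [ 3.34  0.62 -8.66]
```

View pics/t6c.png

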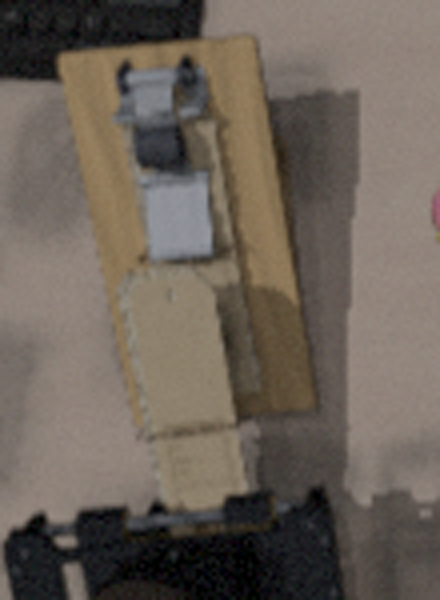

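Run:
```python
from h import *
o=st(); print(np.round(o['joints'],3))
```

```text
t 9.45 bpos mm [-136.1   -2.1  123. ] w [0.4578 0.1143 0.1435] rot to go [ 0.0297 -0.0933  0.0004] F board [-0.6  0.1 -0.2] open 0.0495
[ 0.453  0.047 -1.068  1.233 -0.16  -3.096]
```

```bash
cat > log.py <<'E'
from h import *
import json
o=st(); print(np.round(o['joints'],3))
open('fk.jsonl','a').write(json.dumps(dict(q=list(map(float,o['joints'])),p=list(map(float,o['ee_pos'])),r=list(map(float,o['eef_rot']))))+'\n')
E
python3 log.py
python3 -m crank '[{"rx":0,"ry":0.05,"rz":0,"tx":0,"ty":0,"tz":2,"claw":4},{"rx":0,"ry":0.1,"rz":0,"tx":1,"ty":0,"tz":3,"claw":4},{"rx":0,"ry":0.1,"rz":0,"tx":1,"ty":0,"tz":3,"claw":4},{"rx":0,"ry":0,"rz":0,"tx":0,"ty":0,"tz":0,"claw":4},{"rx":0,"ry":0,"rz":0,"tx":0,"ty":0,"tz":0,"claw":4}]'
python3 log.py
python3 -m crank '[{"rx":0,"ry":0,"rz":0,"tx":3,"ty":0,"tz":0,"claw":4},{"rx":0,"ry":0,"rz":0,"tx":4,"ty":0,"tz":0,"claw":4},{"rx":0,"ry":0,"rz":0,"tx":3,"ty":0,"tz":0,"claw":4},{"rx":0,"ry":0,"rz":0,"tx":0,"ty":0,"tz":0,"claw":4}]'
python3 log.py
```

```text
t 9.45 bpos mm [-136.1   -2.1  123. ] w [0.4578 0.1143 0.1435] rot to go [ 0.0297 -0.0933  0.0004] F board [-0.6  0.1 -0.2] open 0.0495
[ 0.453  0.047 -1.068  1.233 -0.16  -3.096]
time: 9.95
ee_pos: [0.5014, 0.0875, 0.1949]
eef_rot: [0.2, -0.046, 0.978, -0.025]
ft_force: [0.1, -0.5, -2.2]
opening: 0.0497
t 9.95 bpos mm [-75.7 -34.  147.5] w [0.5014 0.0875 0.1949] rot to go [ 0.0795 -0.1152  0.0446] F board [-1.  -0.5 -1.9] open 0.0497
[ 0.59   0.051 -0.796  0.578 -0.465 -2.553]
time: 10.35
ee_pos: [0.6032, 0.0863, 0.1931]
eef_rot: [0.199, -0.045, 0.979, -0.026]
ft_force: [-0.7, 0.0, -0.3]
opening: 0.0496
t 10.35 bpos mm [ 10.8 -47.4  95.5] w [0.6032 0.0863 0.1931] rot to go [ 0.0817 -0.1176  0.0463] F board [-0.8  0.1  0.1] open 0.0496
[ 0.486  0.225 -0.559  0.471 -0.487 -2.349]
```

```bash
cat > fk.py <<'E'
from h import *
import json,itertools
D=[json.loads(l) for l in open('fk.jsonl')]
D.append(dict(q=[-1.069,.3855,.0075,-.0005,-1.194,-.259],p=[.15,-.607,.2335],r=[0,-.1211,.9926,0]))
E_=lambda a,t: Ro.from_euler(a,t).as_matrix()
def fk(q,p,s=(1,1,1,1)):
    a1,dy,h,L2,e,L3,d4,d6,b,yaw0=p
    R1=E_('z',q[0]); R2=R1@E_('y',q[1]); R3=R1@E_('y',q[1]-q[2]); R4=R3@E_('x',s[0]*q[3]); R5=R4@E_('y',-q[4])
    # tool z along forearm x at q5=0
    R6=R5@E_('y',np.pi/2)@E_('z',s[1]*q[5]+yaw0)
    t=R1@[a1,dy,h]+R2@[0,0,L2]+R3@[L3,d4,e]+R5@[d6,b,0]
    return R6,t
def best():
    out=None
    for s in itertools.product([1,-1],[1,-1]):
        for y0 in [0,np.pi/2,np.pi,-np.pi/2]:
            def f(p):
                z=[]
                for d in D:
                    R,t=fk(d['q'],p,s); Rm=Ro.from_quat(np.roll(d['r'],-1))
                    z+=list((t-d['p'])*5)+list((Rm.inv()*Ro.from_matrix(R)).as_rotvec())
                return np.array(z+list(1e-3*(p-p0)))
            p0=np.array([0,-.15,.3,.4,0,.35,0,.2,0,y0])
            w=least_squares(f,p0)
            if out is None or w.cost<out[0].cost: out=(w,s)
    return out
if __name__=='__main__':
    w,s=best(); print(w.cost,s,np.round(w.x,4)); print(np.round(w.fun[:-10].reshape(-1,6),4))
E
python3 fk.py
```

```text
2.292188128980656e-06 (-1, -1) [-2.0000e-04 -7.5100e-02  1.5860e-01  5.6430e-01  7.0000e-04  4.2230e-01
  7.4900e-02  2.9280e-01 -1.6020e-01 -1.5708e+00]
[[ 0.0002  0.     -0.0007 -0.      0.     -0.    ]
 [ 0.0001  0.0002  0.0005 -0.      0.     -0.    ]
 [-0.0005 -0.0008  0.0007 -0.     -0.     -0.    ]
 [ 0.0006 -0.0001 -0.0004 -0.0013 -0.0001  0.0001]]
```

```bash
cat > ik.py <<'E'
from fk import *
w,S=best(); PR=w.x
LO=np.array([-3.14,-1.21,-1.07,-3.16,-2.99,-3.1])+.02; HI=np.array([3.14,2.06,1.41,2.05,-.16,3.1])-.02
def ik(R,t,seeds):
    b=None
    for s in seeds:
        f=lambda q:(lambda a:np.r_[(a[1]-t)*5,Ro.from_matrix(R.T@a[0]).as_rotvec()])(fk(q,PR,S))
        k=least_squares(f,np.clip(s,LO+1e-3,HI-1e-3),bounds=(LO,HI))
        if b is None or k.cost<b.cost-1e-9: b=k
        if b.cost<1e-7: break
    return b
seeds=[[.486,.225,-.559,.471,-.487,-2.349],[.4,.2,-.6,0,-.6,-1.9],[.4,.4,-.6,0,-.6,1.2],[.4,.4,-.6,-1,-.6,1.2],[.4,.4,-.2,1,-1,.2],[.4,.3,-.6,-1.5,-1,0]]
def tool(alpha,flip=False):  # alpha deg: tool pitched beyond board normal toward vertical
    R,_=pose(BP); W=R@E_('y',np.radians(alpha))@np.diag([-1,1,-1.])
    return W@np.diag([-1,-1,1.]) if flip else W
E
python3 - <<'E'
from ik import *
for flip in [False,True]:
  for al in [0,10,20,30]:
    for bx in [-.15,-.12,-.09,-.0526]:
        k=ik(tool(al,flip),b2w([bx,0,.031]),seeds); print(flip,al,bx,'%.1e'%k.cost,np.round(k.x,2))
E
```

```text
False 0 -0.15 5.4e-03 [-0.09  0.31 -0.86 -3.02 -0.18  1.62]
False 0 -0.12 7.7e-03 [-0.06  0.31 -0.85 -3.14 -0.18  1.73]
False 0 -0.09 1.1e-02 [-0.06  0.32 -0.8  -3.14 -0.18  1.72]
False 0 -0.0526 9.2e-03 [ 0.47  0.29 -0.79  0.86 -0.18 -2.75]
False 10 -0.15 3.9e-03 [ 0.56  0.29 -0.89  0.62 -0.18 -2.61]
False 10 -0.12 1.3e-03 [ 0.53  0.29 -0.86  0.7  -0.18 -2.66]
False 10 -0.09 1.1e-04 [ 0.51  0.3  -0.83  0.76 -0.18 -2.69]
False 10 -0.0526 2.5e-25 [ 0.53  0.32 -0.69  0.52 -0.28 -2.47]
False 20 -0.15 5.2e-31 [ 0.61  0.33 -0.71  0.22 -0.38 -2.25]
False 20 -0.12 3.8e-30 [ 0.58  0.34 -0.62  0.18 -0.46 -2.18]
False 20 -0.09 2.2e-30 [ 0.56  0.36 -0.53  0.15 -0.53 -2.13]
False 20 -0.0526 2.3e-22 [ 0.53  0.38 -0.43  0.12 -0.61 -2.08]
False 30 -0.15 1.5e-26 [ 0.56  0.39 -0.51  0.   -0.67 -2.01]
False 30 -0.12 1.9e-20 [ 0.54  0.41 -0.43 -0.   -0.74 -1.99]
False 30 -0.09 1.8e-18 [ 0.52  0.42 -0.35 -0.   -0.8  -1.97]
False 30 -0.0526 5.5e-31 [ 0.5   0.44 -0.25  0.   -0.88 -1.95]
True 0 -0.15 5.4e-03 [-0.09  0.31 -0.86 -3.02 -0.18 -1.52]
True 0 -0.12 7.7e-03 [-0.06  0.31 -0.85 -3.14 -0.18 -1.42]
True 0 -0.09 1.1e-02 [-0.06  0.32 -0.8  -3.14 -0.18 -1.42]
True 0 -0.0526 9.2e-03 [ 0.47  0.29 -0.79  0.86 -0.18  0.39]
True 10 -0.15 3.9e-03 [ 0.56  0.29 -0.89  0.62 -0.18  0.53]
True 10 -0.12 1.3e-03 [ 0.53  0.29 -0.86  0.7  -0.18  0.48]
True 10 -0.09 1.1e-04 [ 0.51  0.3  -0.83  0.76 -0.18  0.45]
True 10 -0.0526 9.4e-26 [ 0.53  0.32 -0.69  0.52 -0.28  0.67]
True 20 -0.15 1.6e-28 [ 0.61  0.33 -0.71  0.22 -0.38  0.89]
True 20 -0.12 1.2e-23 [ 0.58  0.34 -0.62  0.18 -0.46  0.96]
True 20 -0.09 1.2e-19 [ 0.56  0.36 -0.53  0.15 -0.53  1.01]
True 20 -0.0526 1.5e-29 [ 0.53  0.38 -0.43  0.12 -0.61  1.06]
True 30 -0.15 7.3e-31 [ 0.56  0.39 -0.51 -0.   -0.67  1.13]
True 30 -0.12 5.1e-29 [ 0.54  0.41 -0.43  0.   -0.74  1.15]
True 30 -0.09 3.6e-27 [ 0.52  0.42 -0.35  0.   -0.8   1.17]
True 30 -0.0526 1.9e-23 [ 0.5   0.44 -0.25  0.   -0.88  1.19]
```

```bash
cat > tgt.py <<'E'
from ik import *
def flat(yaw,tilt): # tool pitched tilt deg beyond vertical toward robot
    return E_('z',yaw)@E_('y',np.radians(tilt))@np.diag([-1,1,-1.])
def togo(R,t):
    o=r.get_obs(); T=Ro.from_quat(np.roll(o['eef_rot'],-1)).as_matrix()
    print('time',round(o['time'],2),'shift cm',np.round((np.asarray(t)-o['ee_pos'])*100,2),'rot',np.round(Ro.from_matrix(R@T.T).as_rotvec(),4),'F',np.round(o['ft_force'],1),'open',o['opening'])
    k=ik(R,np.asarray(t),[o['joints']]+seeds); print('  ik %.1e'%k.cost,np.round(k.x,2))
E
python3 - <<'E'
from tgt import *
togo(flat(BP[2],0),[.545,-.2266,.1])
for tl in [20,25,30]: togo(flat(BP[2],tl),[.525,-.229,.02])
E
```

```text
time 10.35 shift cm [ -5.82 -31.29  -9.31] rot [0.0288 0.4032 0.0276] F [-0.7  0.  -0.3] open 0.04962674995216297
  ik 5.0e-22 [-0.12  0.45 -0.25  0.   -0.86 -1.33]
time 10.35 shift cm [ -7.82 -31.53 -17.31] rot [-0.0083  0.7501  0.014 ] F [-0.7  0.  -0.3] open 0.04962674995216297
  ik 2.5e-21 [-0.09  0.67 -0.17  0.08 -1.07 -1.41]
time 10.35 shift cm [ -7.82 -31.53 -17.31] rot [-0.0178  0.8368  0.0104] F [-0.7  0.  -0.3] open 0.04962674995216297
  ik 2.0e-21 [-0.08  0.71 -0.12  0.09 -1.17 -1.42]
time 10.35 shift cm [ -7.82 -31.53 -17.31] rot [-0.0274  0.9235  0.0069] F [-0.7  0.  -0.3] open 0.04962674995216297
  ik 6.1e-21 [-0.08  0.75 -0.07  0.1  -1.26 -1.43]
```

```bash
python3 -m crank '[{"rx":0,"ry":0,"rz":0,"tx":-0.5,"ty":-1,"tz":0.5,"claw":4},{"rx":0,"ry":0,"rz":0,"tx":-1,"ty":-3,"tz":0,"claw":4},{"rx":0,"ry":0,"rz":0,"tx":-1,"ty":-4,"tz":0,"claw":4},{"rx":0.0072,"ry":0.1008,"rz":0.0069,"tx":-1,"ty":-4,"tz":0,"claw":4},{"rx":0.0072,"ry":0.1008,"rz":0.0069,"tx":-1,"ty":-4,"tz":0,"claw":4},{"rx":0.0072,"ry":0.1008,"rz":0.0069,"tx":-1,"ty":-4,"tz":0,"claw":4},{"rx":0.0072,"ry":0.1008,"rz":0.0069,"tx":-0.3,"ty":-4,"tz":0,"claw":4},{"rx":0,"ry":0,"rz":0,"tx":0,"ty":-4,"tz":-2,"claw":4},{"rx":0,"ry":0,"rz":0,"tx":0,"ty":-2,"tz":-3,"claw":4},{"rx":0,"ry":0,"rz":0,"tx":0,"ty":-1.3,"tz":-3,"claw":4},{"rx":0,"ry":0,"rz":0,"tx":0,"ty":0,"tz":-1.5,"claw":4},{"rx":0,"ry":0,"rz":0,"tx":0,"ty":0,"tz":0,"claw":4},{"rx":0,"ry":0,"rz":0,"tx":0,"ty":0,"tz":0,"claw":4}]'
python3 - <<'E'
from tgt import *
togo(flat(BP[2],0),[.545,-.2266,.0145])
c=r.camera('wrist'); save(c,'w7')
E
```

```text
time: 11.65
ee_pos: [0.5446, -0.2204, 0.1054]
eef_rot: [0.01, -0.059, 0.998, -0.004]
ft_force: [-0.6, -0.9, -0.2]
opening: 0.0498
time 11.65 shift cm [ 0.04 -0.62 -9.09] rot [0.0063 0.0202 0.0031] F [-0.6 -0.9 -0.2] open 0.04982034569224501
  ik 2.9e-31 [-0.12  0.56 -0.33 -0.   -0.68 -1.33]
```

View pics/w7.png

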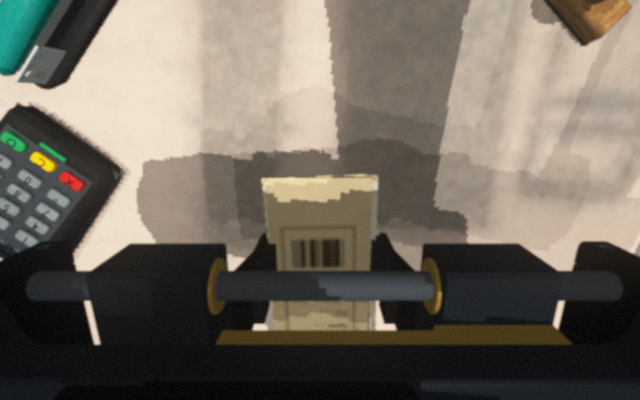

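```bash
python3 -m crank '[{"rx":0.0032,"ry":0.0101,"rz":0.0015,"tx":0,"ty":-0.3,"tz":-2,"claw":4},{"rx":0.0032,"ry":0.0101,"rz":0.0015,"tx":0,"ty":-0.3,"tz":-2.5,"claw":4},{"rx":0,"ry":0,"rz":0,"tx":0,"ty":0,"tz":-2.5,"claw":4},{"rx":0,"ry":0,"rz":0,"tx":0,"ty":0,"tz":-1.2,"claw":4},{"rx":0,"ry":0,"rz":0,"tx":0,"ty":0,"tz":-0.8,"claw":4},{"rx":0,"ry":0,"rz":0,"tx":0,"ty":0,"tz":0,"claw":4},{"rx":0,"ry":0,"rz":0,"tx":0,"ty":0,"tz":0,"claw":4}]'
python3 - <<'E'
from tgt import *
togo(flat(BP[2],0),[.545,-.2266,.0140])
for al in [20,23,26]:
  for bx in [-.19,-.15,-.073]:
    k=ik(tool(al),b2w([bx,0,.031]),seeds); print(al,bx,'%.1e'%k.cost,np.round(k.x,2))
E
```

```text
time: 12.4
ee_pos: [0.5468, -0.2262, 0.016]
eef_rot: [0.001, -0.06, 0.998, 0.0]
ft_force: [0.7, -0.0, -0.4]
opening: 0.0498
time 12.4 shift cm [-0.18 -0.04 -0.2 ] rot [-0.0006  0.0028 -0.0002] F [ 0.7 -0.  -0.4] open 0.049821374499859114
  ik 2.2e-24 [-0.12  0.57 -0.33 -0.   -0.68 -1.33]
20 -0.19 7.8e-22 [ 0.63  0.32 -0.85  0.34 -0.26 -2.4 ]
20 -0.15 5.2e-31 [ 0.61  0.33 -0.71  0.22 -0.38 -2.25]
20 -0.073 4.7e-25 [ 0.55  0.36 -0.48  0.13 -0.57 -2.1 ]
23 -0.19 6.0e-25 [ 0.63  0.34 -0.75  0.16 -0.37 -2.23]
23 -0.15 4.1e-28 [ 0.6   0.35 -0.64  0.12 -0.48 -2.15]
23 -0.073 1.1e-20 [ 0.54  0.38 -0.43  0.08 -0.65 -2.05]
26 -0.19 2.3e-22 [ 0.62  0.36 -0.68  0.07 -0.47 -2.13]
26 -0.15 2.0e-28 [ 0.58  0.37 -0.58  0.06 -0.56 -2.08]
26 -0.073 8.2e-19 [ 0.53  0.4  -0.37  0.04 -0.73 -2.01]
```

```bash
python3 -m crank '[{"rx":0,"ry":0,"rz":0,"tx":0,"ty":0,"tz":-0.2,"claw":4},{"rx":0,"ry":0,"rz":0,"tx":0,"ty":0,"tz":0,"claw":4},{"rx":0,"ry":0,"rz":0,"tx":0,"ty":0,"tz":0,"claw":7.5},{"rx":0,"ry":0,"rz":0,"tx":0,"ty":0,"tz":0,"claw":7.5},{"rx":0,"ry":0,"rz":0,"tx":0,"ty":0,"tz":0,"claw":7.5},{"rx":0,"ry":0,"rz":0,"tx":0,"ty":0,"tz":0,"claw":7.5},{"rx":0,"ry":0,"rz":0,"tx":0,"ty":0,"tz":2,"claw":7.5},{"rx":0,"ry":0,"rz":0,"tx":0,"ty":0,"tz":3,"claw":7.5},{"rx":0,"ry":0,"rz":0,"tx":-0.5,"ty":0,"tz":1,"claw":7.5},{"rx":0,"ry":0,"rz":0,"tx":-0.5,"ty":0,"tz":0,"claw":7.5},{"rx":0,"ry":0,"rz":0,"tx":0,"ty":0,"tz":0,"claw":7.5}]'
python3 - <<'E'
from tgt import *
c=r.camera('wrist'); save(c,'w8'); 
m=r.cut_out('bundle_center',c); print([(q['score'],q['box']) for q in m])
c=r.camera('top'); m=r.cut_out('bundle_center',c); print([(q['score'],q['box']) for q in m])
o=r.get_obs(); print(o['ee_pos'],o['eef_rot'],o['opening'])
E
```

```text
time: 13.5
ee_pos: [0.5342, -0.2259, 0.072]
eef_rot: [-0.0, -0.06, 0.998, 0.001]
ft_force: [-0.4, 0.1, -0.3]
opening: 0.075
[(0.74, [277.0, 175.6, 361.7, 331.4])]
[(0.69, [320.7, 158.4, 343.8, 229.2]), (0.16, [188.7, 137.4, 215.8, 209.2])]
[ 0.5352902  -0.22603697  0.07162936] [-6.22475617e-04 -6.00408653e-02  9.98195409e-01  7.94809145e-04] 0.07539491383940279
```

View pics/w8.png

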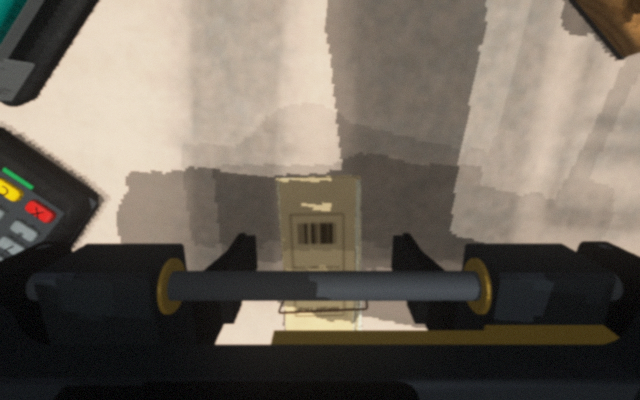

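Run:
```python
from tgt import *
c=r.camera('wrist')
A,B=onz(c,(277.5,178),.014),onz(c,(360,178),.014); print(A,B,(A+B)/2)
e=(A+B)/2; yaw=BP[2]; d=np.array([np.cos(yaw),np.sin(yaw)])
# model: end 43.4 behind TCP at (.5468,-.2262)
print('model end',np.array([.5468,-.2262])-.0434*d)
P=e[:2]+.0225*d; print('grasp',P)
togo(flat(yaw,24),[P[0],P[1],.0155])
```

```text
[ 0.5083939  -0.25959717  0.014     ] [ 0.50180329 -0.20490862  0.014     ] [ 0.50509859 -0.23225289  0.014     ]
model end [ 0.50371575 -0.23142567]
grasp [ 0.5274349  -0.22954373]
time 13.75 shift cm [-0.81 -0.35 -5.62] rot [-0.0518  0.4148  0.0008] F [-0.4  0.6  0.3] open 0.07489497843663931
  ik 3.1e-26 [-0.08  0.71 -0.13  0.09 -1.15 -1.42]
```

```bash
python3 -m crank '[{"rx":-0.013,"ry":0.1037,"rz":0,"tx":-0.2,"ty":-0.1,"tz":0,"claw":7.5},{"rx":-0.013,"ry":0.1037,"rz":0,"tx":-0.2,"ty":-0.1,"tz":0,"claw":7.5},{"rx":-0.013,"ry":0.1037,"rz":0,"tx":-0.2,"ty":-0.1,"tz":0,"claw":7.5},{"rx":-0.013,"ry":0.1037,"rz":0,"tx":-0.2,"ty":-0.05,"tz":0,"claw":7.5},{"rx":0,"ry":0,"rz":0,"tx":0,"ty":0,"tz":-1,"claw":7.5},{"rx":0,"ry":0,"rz":0,"tx":0,"ty":0,"tz":-1.5,"claw":7.5},{"rx":0,"ry":0,"rz":0,"tx":0,"ty":0,"tz":-1.5,"claw":7.5},{"rx":0,"ry":0,"rz":0,"tx":0,"ty":0,"tz":-0.6,"claw":7.5},{"rx":0,"ry":0,"rz":0,"tx":0,"ty":0,"tz":0,"claw":7.5},{"rx":0,"ry":0,"rz":0,"tx":0,"ty":0,"tz":0,"claw":7.5}]'
python3 - <<'E'
from tgt import *
togo(flat(BP[2],24),[.5274,-.2295,.0155])
E
```

```text
time: 14.75
ee_pos: [0.5279, -0.2299, 0.0271]
eef_rot: [-0.206, -0.059, 0.977, -0.013]
ft_force: [-0.8, -0.5, -0.2]
opening: 0.075
time 14.75 shift cm [-0.05  0.04 -1.16] rot [0.0008 0.0024 0.0005] F [-0.8 -0.5 -0.2] open 0.0750058841009385
  ik 2.6e-23 [-0.08  0.71 -0.13  0.09 -1.15 -1.42]
```

```bash
python3 -m crank '[{"rx":0,"ry":0,"rz":0,"tx":0,"ty":0,"tz":-0.6,"claw":7.5},{"rx":0,"ry":0,"rz":0,"tx":0,"ty":0,"tz":-0.5,"claw":7.5},{"rx":0,"ry":0,"rz":0,"tx":0,"ty":0,"tz":0,"claw":7.5},{"rx":0,"ry":0,"rz":0,"tx":0,"ty":0,"tz":0,"claw":5.5},{"rx":0,"ry":0,"rz":0,"tx":0,"ty":0,"tz":0,"claw":4},{"rx":0,"ry":0,"rz":0,"tx":0,"ty":0,"tz":0,"claw":4},{"rx":0,"ry":0,"rz":0,"tx":0,"ty":0,"tz":0,"claw":4},{"rx":0,"ry":0,"rz":0,"tx":0,"ty":0,"tz":0,"claw":4},{"rx":0,"ry":0,"rz":0,"tx":0,"ty":0,"tz":0,"claw":4}]' 45
python3 - <<'E'
from tgt import *
togo(flat(BP[2],24),[.5274,-.2295,.0155])
c=r.camera('wrist'); save(c,'w9')
E
```

```text
time: 15.65
ee_pos: [0.5279, -0.2296, 0.0159]
eef_rot: [-0.207, -0.059, 0.977, -0.013]
ft_force: [-0.0, -0.1, 1.4]
opening: 0.0496
time 15.65 shift cm [-0.05  0.01 -0.04] rot [0.0006 0.0019 0.0005] F [-0.  -0.1  1.4] open 0.04960837985983852
  ik 1.1e-29 [-0.08  0.71 -0.13  0.09 -1.15 -1.42]
```

View pics/w9.png

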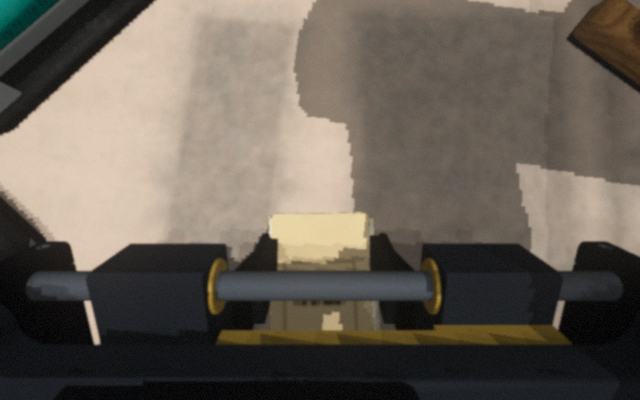

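```bash
python3 - <<'E'
from tgt import *
c=r.camera('wrist');o=r.get_obs()
A,B=onz(c,(269,214),.014),onz(c,(371,214),.014);e=(A+B)/2; d=np.array([np.cos(BP[2]),np.sin(BP[2]),0]); n=np.array([-d[1],d[0],0])
print(e,'behind mm',(o['ee_pos']-e)@d*1e3,'lat',(o['ee_pos']-e)@n*1e3,np.linalg.norm(A-B))
E
python3 -m crank '[{"rx":0,"ry":0,"rz":0,"tx":0,"ty":0,"tz":1,"claw":4},{"rx":0,"ry":0,"rz":0,"tx":0,"ty":0,"tz":2,"claw":4},{"rx":0,"ry":0,"rz":0,"tx":0,"ty":0,"tz":3,"claw":4},{"rx":0,"ry":0,"rz":0,"tx":0,"ty":0,"tz":4,"claw":4},{"rx":0,"ry":0,"rz":0,"tx":0,"ty":0,"tz":4,"claw":4},{"rx":0,"ry":0,"rz":0,"tx":0,"ty":0,"tz":4,"claw":4},{"rx":0,"ry":0,"rz":0,"tx":0,"ty":0,"tz":2,"claw":4},{"rx":0,"ry":0,"rz":0,"tx":0,"ty":0,"tz":0,"claw":4},{"rx":0,"ry":0,"rz":0,"tx":0,"ty":0,"tz":0,"claw":4}]'
python3 - <<'E'
from tgt import *
togo(tool(24),b2w([-.188,0,.040])+[0,0,.12])
c=r.camera('wrist'); save(c,'w10')
E
```

```text
[ 0.50450956 -0.23366803  0.014     ] behind mm 23.751341642358696 lat 1.1997689592624612 0.05487149303181646
time: 16.65
ee_pos: [0.5274, -0.2293, 0.2156]
eef_rot: [-0.207, -0.059, 0.977, -0.012]
ft_force: [-0.1, 0.5, -2.3]
opening: 0.0492
time 16.65 shift cm [-7.33 34.53 -4.99] rot [ 0.0625 -0.518   0.0008] F [-0.1  0.5 -2.3] open 0.049239802549958606
  ik 9.9e-20 [ 0.63  0.14 -0.56  0.07 -0.79 -2.13]
```

View pics/w10.png

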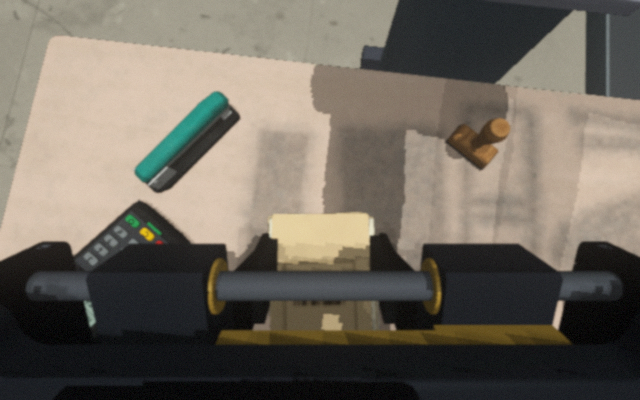

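```bash
python3 -m crank '[{"rx":0,"ry":0,"rz":0,"tx":-0.5,"ty":1,"tz":0,"claw":4},{"rx":0,"ry":0,"rz":0,"tx":-0.8,"ty":3,"tz":0,"claw":4},{"rx":0.0125,"ry":-0.1036,"rz":0,"tx":-1,"ty":4,"tz":0,"claw":4},{"rx":0.0125,"ry":-0.1036,"rz":0,"tx":-1,"ty":4,"tz":0,"claw":4},{"rx":0.0125,"ry":-0.1036,"rz":0,"tx":-1,"ty":4,"tz":0,"claw":4},{"rx":0.0125,"ry":-0.1036,"rz":0,"tx":-1,"ty":4,"tz":0,"claw":4},{"rx":0.0125,"ry":-0.1036,"rz":0,"tx":-1,"ty":4,"tz":0,"claw":4},{"rx":0,"ry":0,"rz":0,"tx":-1,"ty":4,"tz":0,"claw":4},{"rx":0,"ry":0,"rz":0,"tx":0,"ty":3,"tz":0,"claw":4},{"rx":0,"ry":0,"rz":0,"tx":0,"ty":2,"tz":-2,"claw":4},{"rx":0,"ry":0,"rz":0,"tx":0,"ty":1.5,"tz":-2,"claw":4},{"rx":0,"ry":0,"rz":0,"tx":0,"ty":0,"tz":0,"claw":4},{"rx":0,"ry":0,"rz":0,"tx":0,"ty":0,"tz":0,"claw":4}]'
python3 - <<'E'
from tgt import *
togo(tool(24),b2w([-.188,0,.040]))
print(np.round(r.get_obs()['joints'],2))
E
```

```text
time: 18.0
ee_pos: [0.4539, 0.1151, 0.1749]
eef_rot: [0.051, -0.06, 0.997, 0.002]
ft_force: [-0.1, 0.3, -1.0]
opening: 0.0494
time 18.0 shift cm [  0.02   0.09 -12.93] rot [ 0.0028 -0.0027 -0.0002] F [-0.1  0.3 -1. ] open 0.0493744656002559
  ik 7.5e-19 [ 0.63  0.33 -0.72  0.12 -0.43 -2.19]
[ 0.63  0.12 -0.54  0.07 -0.82 -2.13]
```

```bash
python3 -m crank '[{"rx":0.0028,"ry":-0.0027,"rz":0,"tx":0,"ty":0.1,"tz":-2,"claw":4},{"rx":0,"ry":0,"rz":0,"tx":0,"ty":0,"tz":-3,"claw":4},{"rx":0,"ry":0,"rz":0,"tx":0,"ty":0,"tz":-3,"claw":4},{"rx":0,"ry":0,"rz":0,"tx":0,"ty":0,"tz":-2,"claw":4},{"rx":0,"ry":0,"rz":0,"tx":0,"ty":0,"tz":-1.5,"claw":4},{"rx":0,"ry":0,"rz":0,"tx":0,"ty":0,"tz":-1,"claw":4},{"rx":0,"ry":0,"rz":0,"tx":0,"ty":0,"tz":0,"claw":4},{"rx":0,"ry":0,"rz":0,"tx":0,"ty":0,"tz":0,"claw":4}]'
python3 - <<'E'
from tgt import *
st(); togo(tool(24),b2w([-.188,0,.033])); togo(tool(24),b2w([-.150,0,.032]))
c=r.camera('top'); 
cv2.imwrite('pics/t11.png',cv2.resize(c['img'][110:260,150:260,::-1],None,fx=4,fy=4,interpolation=cv2.INTER_CUBIC))
Bx=np.array([[.098,.025,.014],[.098,-.025,.014]])
print((proj(c,np.array([b2w([-.016,s*.025,.04+14e-3-.0159]) for s in (1,-1)]))-[150,110])*4)
E
```

```text
time: 18.8
ee_pos: [0.4555, 0.1162, 0.0515]
eef_rot: [0.054, -0.059, 0.997, 0.004]
ft_force: [-0.5, -0.3, -1.3]
opening: 0.049
t 18.8 bpos mm [-183.9    0.    44.4] w [0.4555 0.1162 0.0515] rot to go [ 0.0478 -0.4123  0.001 ] F board [-1.1 -0.3 -0.9] open 0.049
time 18.8 shift cm [ 0.21  0.02 -1.19] rot [-0.0024  0.0035  0.0015] F [-0.5 -0.3 -1.3] open 0.048995783510090686
  ik 2.1e-31 [ 0.63  0.34 -0.72  0.13 -0.42 -2.19]
time 18.8 shift cm [3.53 0.43 0.63] rot [-0.0024  0.0035  0.0015] F [-0.5 -0.3 -1.3] open 0.048995783510090686
  ik 2.1e-31 [ 0.59  0.35 -0.62  0.1  -0.51 -2.12]
[[149.86920863 294.51215068]
 [227.30757218 287.24520985]]
```

View pics/t11.png

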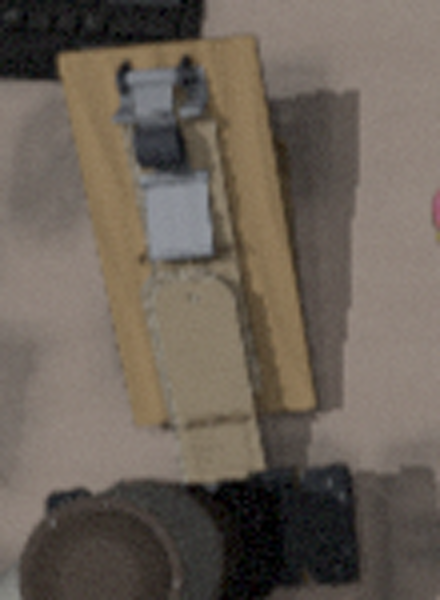

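```bash
python3 -m crank '[{"rx":0,"ry":0.002,"rz":0,"tx":0.5,"ty":0.1,"tz":-0.5,"claw":4},{"rx":0,"ry":0,"rz":0,"tx":0.4,"ty":0,"tz":-0.4,"claw":4},{"rx":0,"ry":0,"rz":0,"tx":0.86,"ty":0.1,"tz":0.5,"claw":4},{"rx":0,"ry":0,"rz":0,"tx":0.86,"ty":0.1,"tz":0.5,"claw":4},{"rx":0,"ry":0,"rz":0,"tx":0,"ty":0,"tz":0,"claw":4}]'
python3 - <<'E'
from tgt import *
st(); togo(tool(24),b2w([-.150,0,.0315]))
c=r.camera('top'); 
cv2.imwrite('pics/t12.png',cv2.resize(c['img'][110:260,150:260,::-1],None,fx=4,fy=4,interpolation=cv2.INTER_CUBIC))
E
```

```text
time: 19.35
ee_pos: [0.4837, 0.1205, 0.053]
eef_rot: [0.055, -0.06, 0.997, 0.005]
ft_force: [-0.5, 0.1, -1.3]
opening: 0.0489
t 19.35 bpos mm [-158.4    0.9   31.5] w [0.4837 0.1205 0.053 ] rot to go [ 4.620e-02 -4.115e-01  1.000e-04] F board [-1.   0.2 -0.8] open 0.0489
time 19.35 shift cm [ 0.73 -0.01  0.42] rot [-0.0041  0.0043  0.0009] F [-0.5  0.1 -1.3] open 0.04891988256245892
  ik 1.5e-29 [ 0.59  0.35 -0.62  0.1  -0.51 -2.12]
```

View pics/t12.png

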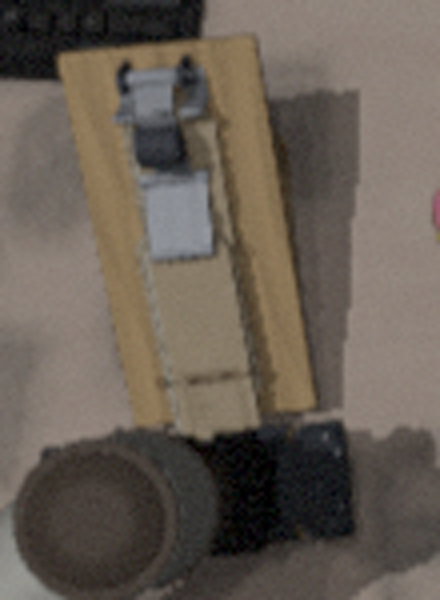

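```bash
python3 -m crank '[{"rx":-0.004,"ry":0.004,"rz":0.001,"tx":0.86,"ty":0.1,"tz":0.47,"claw":4},{"rx":0,"ry":0,"rz":0,"tx":0.86,"ty":0.1,"tz":0.47,"claw":4},{"rx":0,"ry":0,"rz":0,"tx":0.86,"ty":0.1,"tz":0.5,"claw":4},{"rx":0,"ry":0,"rz":0,"tx":0,"ty":0,"tz":0,"claw":4}]'
python3 -c "
from tgt import *
st(); togo(tool(24),b2w([-.1,0,.0305]))"
python3 -m crank '[{"rx":0,"ry":0,"rz":0,"tx":0.86,"ty":0.1,"tz":0.5,"claw":4},{"rx":0,"ry":0,"rz":0,"tx":0.86,"ty":0.1,"tz":0.5,"claw":4},{"rx":0,"ry":0,"rz":0,"tx":0,"ty":0,"tz":0,"claw":4}]'
python3 - <<'E'
from tgt import *
st(); togo(tool(24),b2w([-.073,0,.0305]))
c=r.camera('top'); 
cv2.imwrite('pics/t13.png',cv2.resize(c['img'][110:260,150:260,::-1],None,fx=4,fy=4,interpolation=cv2.INTER_CUBIC))
E
```

```text
time: 19.8
ee_pos: [0.5069, 0.122, 0.0661]
eef_rot: [0.05, -0.06, 0.997, 0.002]
ft_force: [-1.7, -2.2, -1.8]
opening: 0.0494
t 19.8 bpos mm [-131.8   -0.4   31.1] w [0.5069 0.122  0.0661] rot to go [ 0.0525 -0.4204  0.0018] F board [-2.6 -2.  -0.6] open 0.0494
time 19.8 shift cm [2.76 0.38 1.54] rot [ 0.0024 -0.0045  0.0014] F [-1.7 -2.2 -1.8] open 0.04943764680099694
  ik 1.8e-20 [ 0.55  0.38 -0.48  0.08 -0.62 -2.06]
time: 20.1
ee_pos: [0.5241, 0.1241, 0.076]
eef_rot: [0.05, -0.06, 0.997, 0.002]
ft_force: [-2.8, -1.5, -2.4]
opening: 0.0494
t 20.1 bpos mm [-111.9   -0.4   31. ] w [0.5241 0.1241 0.076 ] rot to go [ 0.0526 -0.4199  0.001 ] F board [-3.7 -1.2 -0.6] open 0.0494
time 20.1 shift cm [3.36 0.44 1.9 ] rot [ 0.0023 -0.0041  0.0007] F [-2.8 -1.5 -2.4] open 0.04938376687420954
  ik 8.2e-20 [ 0.53  0.39 -0.41  0.07 -0.68 -2.03]
```

View pics/t13.png

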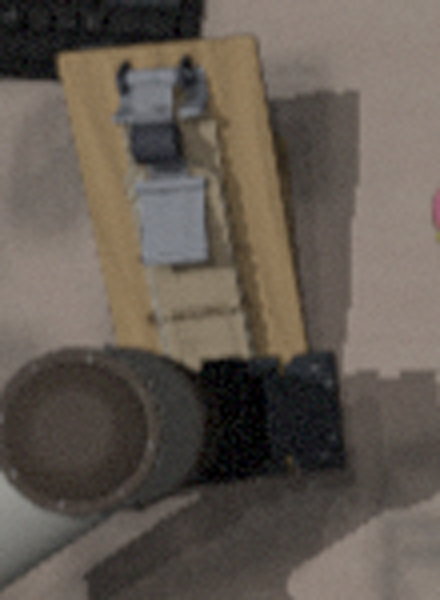

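```bash
python3 -m crank '[{"rx":0.001,"ry":-0.002,"rz":0,"tx":0.86,"ty":0.11,"tz":0.5,"claw":4},{"rx":0.001,"ry":-0.002,"rz":0,"tx":0.86,"ty":0.11,"tz":0.48,"claw":4},{"rx":0,"ry":0,"rz":0,"tx":0.86,"ty":0.11,"tz":0.5,"claw":4},{"rx":0,"ry":0,"rz":0,"tx":0,"ty":0,"tz":0,"claw":4}]'
python3 -c "
from tgt import *
st()"
python3 -m crank '[{"rx":0,"ry":0,"rz":0,"tx":0.34,"ty":0.04,"tz":0.2,"claw":4},{"rx":0,"ry":0,"rz":0,"tx":0,"ty":0,"tz":0,"claw":4}]'
python3 -c "
from tgt import *
st()"
python3 -m crank '[{"rx":0,"ry":0,"rz":0,"tx":0.26,"ty":0.03,"tz":0.15,"claw":4},{"rx":0,"ry":0,"rz":0,"tx":0,"ty":0,"tz":0,"claw":4}]'
python3 - <<'E'
from tgt import *
st(); togo(tool(24),b2w([-.073,0,.0300]))
c=r.camera('top'); 
cv2.imwrite('pics/t14.png',cv2.resize(c['img'][110:260,150:260,::-1],None,fx=4,fy=4,interpolation=cv2.INTER_CUBIC))
E
```

```text
time: 20.55
ee_pos: [0.5532, 0.1289, 0.0926]
eef_rot: [0.055, -0.06, 0.997, 0.004]
ft_force: [1.3, -0.9, -1.3]
opening: 0.0495
t 20.55 bpos mm [-78.    0.9  30.8] w [0.5532 0.1289 0.0926] rot to go [ 0.0481 -0.4094 -0.0009] F board [ 0.4 -1.1 -1.7] open 0.0495
time: 20.75
ee_pos: [0.5542, 0.1284, 0.0934]
eef_rot: [0.053, -0.06, 0.997, 0.003]
ft_force: [-0.2, -0.6, -2.3]
opening: 0.0493
t 20.75 bpos mm [-76.8   0.3  30.9] w [0.5542 0.1284 0.0934] rot to go [ 4.980e-02 -4.136e-01 -4.000e-04] F board [-1.4 -0.6 -1.9] open 0.0493
time: 20.95
ee_pos: [0.5558, 0.1283, 0.0944]
eef_rot: [0.052, -0.06, 0.997, 0.003]
ft_force: [-1.6, -0.7, -2.9]
opening: 0.0495
t 20.95 bpos mm [-75.  -0.  31.] w [0.5558 0.1283 0.0944] rot to go [ 0.0507 -0.4157  0.    ] F board [-2.9 -0.5 -1.7] open 0.0495
time 20.95 shift cm [0.22 0.03 0.01] rot [ 0.0002  0.0002 -0.    ] F [-1.6 -0.7 -2.9] open 0.04945465707465325
  ik 1.8e-30 [ 0.53  0.39 -0.41  0.07 -0.68 -2.03]
```

View pics/t14.png

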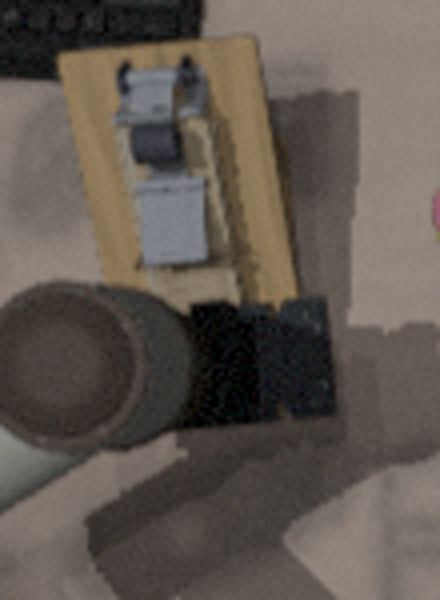

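```bash
for i in 1; do python3 -m crank '[{"rx":0,"ry":0,"rz":0,"tx":0.17,"ty":0.02,"tz":0.1,"claw":4},{"rx":0,"ry":0,"rz":0,"tx":0,"ty":0,"tz":0,"claw":4}]' >/dev/null
python3 -c "
from h import *
st()"; done
python3 -m crank '[{"rx":0,"ry":0,"rz":0,"tx":0.17,"ty":0.02,"tz":0.1,"claw":4},{"rx":0,"ry":0,"rz":0,"tx":0,"ty":0,"tz":0,"claw":4}]' >/dev/null
python3 -c "
from h import *
st()"
```

```text
t 21.2 bpos mm [-74.6  -0.3  31. ] w [0.5561 0.1281 0.0946] rot to go [ 5.150e-02 -4.186e-01  4.000e-04] F board [-6.1  2.  -1.5] open 0.0497
t 21.4 bpos mm [-74.5  -0.5  31. ] w [0.5562 0.1279 0.0946] rot to go [ 0.0527 -0.4222  0.0007] F board [-9.6  2.1 -1.6] open 0.0495
```

```bash
python3 -m crank '[{"rx":0,"ry":0,"rz":0,"tx":0,"ty":0,"tz":0,"claw":5.6},{"rx":0,"ry":0,"rz":0,"tx":0,"ty":0,"tz":0,"claw":6.5},{"rx":0,"ry":0,"rz":0,"tx":0,"ty":0,"tz":0,"claw":7.2},{"rx":0,"ry":0,"rz":0,"tx":0,"ty":0,"tz":0,"claw":7.5},{"rx":0,"ry":0,"rz":0,"tx":0,"ty":0,"tz":0,"claw":7.5},{"rx":0,"ry":0,"rz":0,"tx":0,"ty":0,"tz":0,"claw":7.5}]'
python3 - <<'E'
from h import *
st(); c=r.camera('wrist'); save(c,'w15')
E
```

```text
time: 22.0
ee_pos: [0.5597, 0.1289, 0.0968]
eef_rot: [0.053, -0.06, 0.997, 0.003]
ft_force: [-0.8, -0.2, 0.3]
opening: 0.0747
t 22.0 bpos mm [-70.3   0.1  31.1] w [0.5597 0.1289 0.0968] rot to go [ 0.05   -0.4143 -0.    ] F board [-0.6 -0.1  0.7] open 0.0747
```

View pics/w15.png

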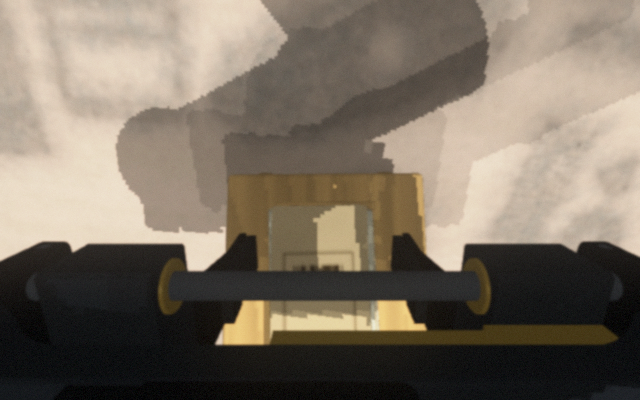

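Released, with the bundle's near end at (270–370, 206), central between the board edges (228, 424). Retreat along the board normal.

```bash
python3 -m crank '[{"rx":0,"ry":0,"rz":0,"tx":-0.5,"ty":-0.06,"tz":0.87,"claw":7.5},{"rx":0,"ry":0,"rz":0,"tx":-1,"ty":-0.12,"tz":1.73,"claw":7.5},{"rx":0,"ry":0,"rz":0,"tx":-1.5,"ty":-0.18,"tz":2.6,"claw":7.5},{"rx":0,"ry":0,"rz":0,"tx":-1.5,"ty":-0.18,"tz":2.6,"claw":7.5},{"rx":0,"ry":0,"rz":0,"tx":-1.5,"ty":-1,"tz":2.6,"claw":7.5},{"rx":0,"ry":0,"rz":0,"tx":-1.5,"ty":-2,"tz":2.6,"claw":7.5},{"rx":0,"ry":0,"rz":0,"tx":-0.5,"ty":-4,"tz":1,"claw":7.5},{"rx":0,"ry":0,"rz":0,"tx":0,"ty":-4,"tz":0,"claw":7.5},{"rx":0,"ry":0,"rz":0,"tx":0,"ty":-4,"tz":0,"claw":7.5},{"rx":0,"ry":0,"rz":0,"tx":0,"ty":-4,"tz":0,"claw":7.5},{"rx":0,"ry":0,"rz":0,"tx":0,"ty":-2,"tz":0,"claw":7.5},{"rx":0,"ry":0,"rz":0,"tx":0,"ty":0,"tz":0,"claw":7.5}]'
python3 - <<'E'
from h import *
st(); c=r.camera('top'); save(c,'t16f')
cv2.imwrite('pics/t16.png',cv2.resize(c['img'][110:230,150:245,::-1],None,fx=5,fy=5,interpolation=cv2.INTER_CUBIC))
for n,P in dict(endL=[-.096,.025,.028],endR=[-.096,-.025,.028],band=[.002,0,.028],held=[-.096,.025,.014]).items(): print(n,(proj(c,b2w(P)[None])-[150,110])*5)
print([(round(b['score'],2),np.round(b['box']).tolist()) for b in r.boxes_of('bundle_center',c)])
c=r.camera('wrist'); save(c,'w16')
E
```

```text
time: 23.25
ee_pos: [0.4787, -0.0886, 0.237]
eef_rot: [0.053, -0.058, 0.997, 0.003]
ft_force: [0.4, 0.9, 0.3]
opening: 0.0746
t 23.25 bpos mm [ -92.5 -206.1  205.9] w [ 0.4787 -0.0886  0.237 ] rot to go [ 0.0496 -0.4147  0.0037] F board [ 0.6  0.8 -0. ] open 0.0746
endL [[217.62980498 500.09632211]]
endR [[311.3031373  491.12693488]]
band [[232.83527684 324.37782186]]
held [[221.86613396 489.41873227]]
[(0.78, [180.0, 135.0, 216.0, 212.0]), (0.35, [184.0, 127.0, 201.0, 173.0])]
```

View pics/t16.png

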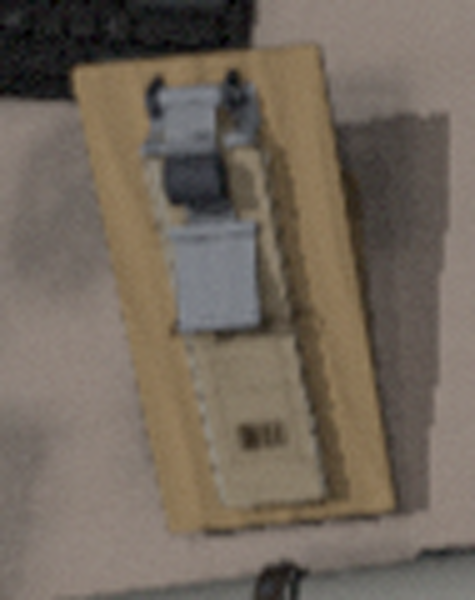

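View pics/w16.png

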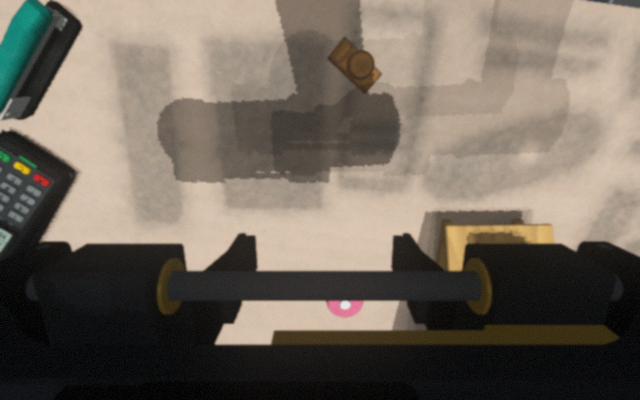

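Run:
```python
from h import *
c=r.camera('wrist');o=r.get_obs()
T=Ro.from_quat(np.roll(o['eef_rot'],-1)).as_matrix()
Rc=np.asarray(c['R'])@T; tc=np.asarray(c['R'])@o['ee_pos']+np.ravel(c['t'])
q=np.array([-.060,.997,.003,.053]);T2=Ro.from_quat(q).as_matrix(); p2=np.array([.5597,.1289,.0968])
c2=dict(mtx=c['mtx'],R=Rc@T2.T); c2['t']=tc-c2['R']@p2
for uv,z in [((270,206),.028),((370,206),.028),((228,174),0),((424,174),0)]:
    oo,d=ray(c2,uv); a,b=w2b(oo),w2b(oo+d)-w2b(oo); print(uv,np.round((a+b*(z-a[2])/b[2])*1e3,1))
cs=r.camera('scene'); cv2.imwrite('pics/s17.png',cv2.resize(cs['img'][140:260,170:300,::-1],None,fx=5,fy=5,interpolation=cv2.INTER_CUBIC))
```

```text
(270, 206) [-98.5 -28.6  28. ]
(370, 206) [-98.4  25.7  28. ]
(228, 174) [-122.5  -60.8    0. ]
(424, 174) [-122.4   64.6    0. ]
```

View pics/s17.png

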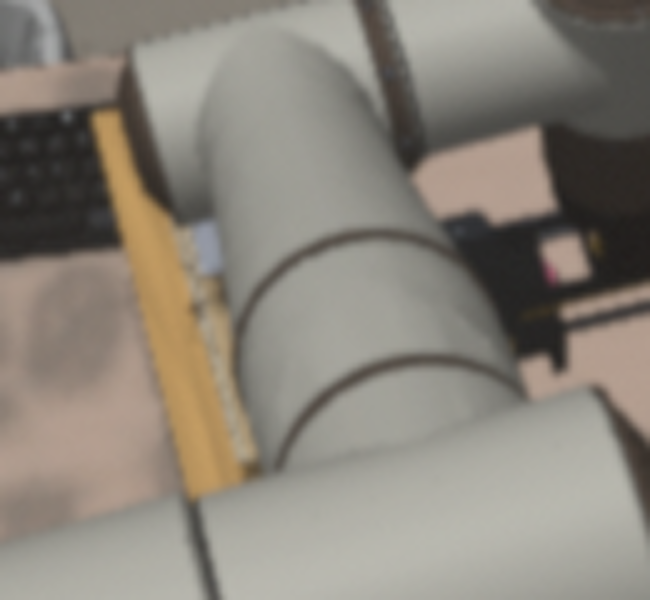

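```bash
python3 -c "
from h import *
st(); print(r.hand_in())"
```

```text
t 23.5 bpos mm [ -91.9 -203.3  205.1] w [ 0.4792 -0.0858  0.2367] rot to go [ 0.0506 -0.4148 -0.0015] F board [0.2 0.2 0.2] open 0.0753
the job is handed in; nothing more can be done
None
```

I slid the loose bundle up the slope under the steel arm until it met the stops. I then let go, moved clear and handed the job in at about 23.5 s. `hand_in` gives no verdict, so success isn't confirmed.

**One change on the way:** my first grip, square to the bundle, couldn't be tilted to match the board because two joints hit their limits. I put the bundle back on the counter and took it again near one end with the tool leaning 24°.

**What the last checks showed:**
- **Stops:** while pushing, the bundle stopped moving as the force rose to about 9.6 N.
- **Position:** from pictures taken after letting go, its centre lies between about −2 and +2 mm along the slope and within about 4 mm of the middle line. It looks straight, with the arm's bar resting on it. These figures carry a few millimetres of uncertainty, because both bundles look a few millimetres longer in the pictures than stated.
- **Robot:** it is clear of everything, with near-zero force on the wrist.

**What I couldn't check:**
- **Arm angle and grip on the bundle:** I never measured either. I only saw the arm lift in the pictures and lie on the bundle at the end.
- **Lower bundle:** it is mostly hidden under the new one, so I couldn't measure whether it moved.
- **Other things:** I didn't measure whether they had moved. All of them except the hidden part of the card terminal show in the last pictures, and none looks moved.
- **Last scene picture:** the robot's own arm blocked most of the board, so it added little.

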